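# Clear the sampling bench and start the steriliser

## Task

Clear the sampling bench: lay every capped tube down inside the white tray and every steel scoop down inside the steel pan, wholly below the rims. Once all are sorted, slide the pan sideways along the bench, without lifting it, from the cork pad until it stands centred on the black hotplate with the rings; then press the pedal right down to its stop to start the steriliser, hold it there for a moment, and let it come back up. Leave the tape, the bottle and the glove carton alone.

Things in the scene. Friction and masses are not known exactly. Their poses are not given: they have to be found in the camera images.
- tube0: Capped sample tube, lying: white, 28 mm diameter, 116 mm long, 50 g, hexagonal blue cap (26 mm long, 36 mm over flats) at its +x end and white hexagonal collar (10 mm long, 36 mm over flats) at -x. Origin on its axis at mid-length, 18 mm above what it lies on; x along it to the cap. Grip the bare part, x = -48 to +32 mm, across the tube. May be absent (None).
- tube1: Capped sample tube, lying: white, 28 mm diameter, 116 mm long, 50 g, hexagonal blue cap (26 mm long, 36 mm over flats) at its +x end and white hexagonal collar (10 mm long, 36 mm over flats) at -x. Origin on its axis at mid-length, 18 mm above what it lies on; x along it to the cap. Grip the bare part, x = -48 to +32 mm, across the tube. May be absent (None).
- tube2: Capped sample tube, lying: white, 28 mm diameter, 116 mm long, 50 g, hexagonal blue cap (26 mm long, 36 mm over flats) at its +x end and white hexagonal collar (10 mm long, 36 mm over flats) at -x. Origin on its axis at mid-length, 18 mm above what it lies on; x along it to the cap. Grip the bare part, x = -48 to +32 mm, across the tube. May be absent (None).
- scoop0: Steel scoop, 130 mm long, 70 g: square 14 mm handle from x = -65 to +15 mm, 20 mm block at the butt (-x), open bowl 36 mm wide, 20 mm high from +15 to +65 mm. Origin on the handle's centre line at mid-length, near the centre of mass, 10 mm above what it lies on; x to the bowl, z up. Grip the handle across it near the origin. May be absent (None).
- scoop1: Steel scoop, 130 mm long, 70 g: square 14 mm handle from x = -65 to +15 mm, 20 mm block at the butt (-x), open bowl 36 mm wide, 20 mm high from +15 to +65 mm. Origin on the handle's centre line at mid-length, near the centre of mass, 10 mm above what it lies on; x to the bowl, z up. Grip the handle across it near the origin. May be absent (None).
- scoop2: Steel scoop, 130 mm long, 70 g: square 14 mm handle from x = -65 to +15 mm, 20 mm block at the butt (-x), open bowl 36 mm wide, 20 mm high from +15 to +65 mm. Origin on the handle's centre line at mid-length, near the centre of mass, 10 mm above what it lies on; x to the bowl, z up. Grip the handle across it near the origin. May be absent (None).
- tray: Fixed white plastic transport tray for tubes, open on top: 160 (x) by 200 (y) by 45 mm high, walls and floor 5 mm. Origin at the centre of its underside on the bench; a tube fits lengthwise along its x, three side by side along its y at 50 mm spacing.
- pan: Loose steel steriliser pan for scoops, open on top, 0.4 kg: 170 (x) by 180 (y) by 45 mm high, walls and floor 4 mm. Origin: centre of its underside. A straight level handle sticks out of its -x side, roughly towards the robot. A scoop fits lengthwise along its x, three side by side along y at 50 mm spacing. Starts on the cork pad, up to 12 degrees askew.
- pan_handle (a point): Middle of the pan's black handle bar, 36 mm above the bench, 130 mm along -x from the pan's origin: the bar is 90 mm long (along the pan's x), 16 mm wide, 16 mm high. Pinch it from above across its width.
- hotplate: Black hotplate surface with two white rings, 210 (x) by 190 (y) mm, flush with the bench (no step). Origin at its centre on the bench. Lies beside the cork pad, to its left or right (y), about 0.2 m between centres.
- park: Plain cork-brown pad, 210 (x) by 190 (y) mm, flush with the bench (no step), on which the pan starts. Origin at its centre.
- pedal_pad (a point): Where to press, on the pedal's rubber-topped face, 80 mm from its hinge; at rest 53 mm above the bench, 30 mm at the stop. The pedal is a steel plate 105 by 70 mm that slopes up away from the robot from a hinge at its near end, on a dark steel base 130 by 90 mm. Press straight down with closed fingers.
- pedal (a joint): Pedal angle in rad: 0 at rest (up), 0.30 hard down at its stop. A spring lifts it back; pressing at the pad takes about 5 N at first and 10 N at the stop.
- tape: Bystander: roll of yellow tape lying flat, 100 mm diameter, 24 mm high, origin at the centre of its underside. Leave it alone.
- bottle: Bystander: white bottle, 64 mm diameter, 150 mm high, standing; origin at the centre of its underside. Leave it alone.
- gloves: Bystander: cardboard glove carton 100 by 200 by 70 mm; origin at the centre of its underside. Leave it alone.

How it is judged:
On the way, in this order (a step that is already met when the one before it is completed fails the run):
1. all tubes lie in the tray and all scoops in the pan (x of tube0 in the frame of tray between -0.06 and 0.06 m and y of tube0 in the frame of tray between -0.085 and 0.085 m and z of tube0 in the frame of tray between 0 and 0.045 m and angle between tube0's own x axis and vertical between 1.29 and 1.85 rad and linear speed of each of tube0, tube1, tube2, scoop0, scoop1, scoop2 below 0.05 m/s and x of tube1 in the frame of tray between -0.06 and 0.06 m and y of tube1 in the frame of tray between -0.085 and 0.085 m and z of tube1 in the frame of tray between 0 and 0.045 m and angle between tube1's own x axis and vertical between 1.29 and 1.85 rad and x of tube2 in the frame of tray between -0.06 and 0.06 m and y of tube2 in the frame of tray between -0.085 and 0.085 m and z of tube2 in the frame of tray between 0 and 0.045 m and angle between tube2's own x axis and vertical between 1.29 and 1.85 rad and x of scoop0 in the frame of pan between -0.07 and 0.07 m and y of scoop0 in the frame of pan between -0.08 and 0.08 m and z of scoop0 in the frame of pan between 0 and 0.04 m and angle between scoop0's own x axis and vertical between 1.29 and 1.85 rad and x of scoop1 in the frame of pan between -0.07 and 0.07 m and y of scoop1 in the frame of pan between -0.08 and 0.08 m and z of scoop1 in the frame of pan between 0 and 0.04 m and angle between scoop1's own x axis and vertical between 1.29 and 1.85 rad and x of scoop2 in the frame of pan between -0.07 and 0.07 m and y of scoop2 in the frame of pan between -0.08 and 0.08 m and z of scoop2 in the frame of pan between 0 and 0.04 m and angle between scoop2's own x axis and vertical between 1.29 and 1.85 rad), for 0.2 s.
2. the pan stands on the hotplate (horizontal distance between pan and hotplate below 0.02 m and linear speed of pan below 0.03 m/s), for 0.2 s.
3. the pedal is pressed down to its stop (value of joint pedal above 0.27 rad and horizontal distance between pan and hotplate below 0.02 m), for 0.2 s.
At the end, for the whole second after the job is handed in: Every tube lies in the tray and every scoop in the pan (centre inside the walls, level within about 16 degrees, below the rim), the pan's centre is within 20 mm of the hotplate's centre, the pedal is back up (below 0.05 rad), and all is at rest (all of step 1 and all of step 2 and value of joint pedal below 0.05 rad); the robot touches nothing.
It fails at once if the pan is lifted off the bench (more than 12 mm) (height (world z) of pan above 0.012 m).
It fails at once if the tape, the bottle or the glove carton is displaced by more than 30 mm (distance of any of tape, bottle, gloves from where it was at the start of the episode above 0.03 m).
Of tube0, tube1, tube2, scoop0, scoop1, scoop2 only 4 to 6 are there at a start; the rules pass over those that are not, and their reading is None.
At some moment in a run one of tube0, tube1, tube2, scoop0, scoop1, scoop2 may be knocked a few centimetres aside while the robot is not near it.
Once in a run the grip may slacken for a moment while it holds something.
It also fails if it takes over 210 s, if anything falls off the work surface, if the arm or the gripper's body presses on something with over 40 N, if the wrist force passes 120 N, or if a joint passes its speed limit or range.

## Robot

A 7-joint arm with a two-finger parallel gripper is mounted at the origin on the work surface. World frame = base frame: x ahead of the robot, y to its left, z up, the work surface at z = 0. Lengths are in m, angles in rad, forces in N, time in s.
With the tool pointing down it reaches from about 0.4 to 0.875 m from the base axis. Payload 19.3 kg.
Tool frame: the origin (TCP) lies at the very end of the fingers, on their centre line; the grasp point (between the pads) lies 19 mm behind it; z points along the fingers, y is the line along which they close (so a half turn about z gives the same grasp; the last joint's range is limited). The gripper opens to 85 mm and grips with 20 to 120 N. Pads are 22 mm wide; open, the fingers measure 114 mm over their backs; the gripper's body (76 mm by 85 mm) begins 54 mm behind the grasp point. The pads swing forward as they close: fully open they stand 13 mm farther back than shut.
Start: joints at [1.08, 0.521, -0.036, 1.599, 0.021, 1.021, -0.113], TCP at [0.255, -0.57, 0.231] pointing down, gripper open.
Joint ranges: [-2.91, 2.91], [-0.3, 2.13], [-1.5, 1.42], [0.17, 2.43], [-1.26, 4.41], [0.16, 1.93], [-2.52, 2.52]. Speed limits (rad/s): [1.89, 1.89, 2.39, 2.39, 3.01, 3.01, 3.01].

## Interface

Orientations are given as [roll, pitch, yaw] about the fixed x, y, z axes, in that order (R = Rz(yaw) Ry(pitch) Rx(roll)).
In Python, from workcell import monitor, optics, workorder gives the robot as it stands.
- The arm moves only by the tool apply_moves, never from a script. Its arguments are lists of equal length, an entry for each row: "linear": the shift along the tool's x, y, z each as a share of 0.1 m, from -1 to 1, a list of three; "delta_rot": the turn, a rotation vector about the tool's x, y, z each as a share of 120 degrees, from -1 to 1, a list of three. A call has exactly 5 rows; each row is the pose to reach, as a shift and turn from the pose commanded when the call began, along the tool's axes at that moment; what a row does not reach only later rows make up. A row lasts 1/12 s, in which the tool goes at most 41.7 mm and 7.16 degrees, less where a joint would pass 70% of its speed; a pose out of reach is approached as far as the arm can. A call with a number of a shift or a turn outside -1 to 1 is refused whole. A call with a gripper value outside its range is refused whole. "gripper" is the opening, from -1 (shut) to 1 (fully open), set as the call begins (left out, the last holds). The fingers move at their own pace and stop on an object; "force" is the grip in N (left out, the last holds). Time passes only in rows, so rows that repeat a pose let the fingers close, or fill a call up. It gives the time, the measured TCP pose, the force, the opening and the grip force at its end, in the units of the state.
- monitor.observe(): the state, without advancing time (a new reading comes with each control period).
- optics.grab_frame(name): name is "scene" or "top" or "wrist"; returns (picture, depth): 480x640x3 uint8, red, green, blue; 480x640 float32, m along the optical axis (not along the pixel's ray), 0 where there is no reading.
- optics.camera_info(name): a dict with "fx", "fy", "cx", "cy" (pixels), "D" ([k1, k2, p1, p2, k3] as OpenCV has them; the pictures are not rectified), "rvec" (rotation vector, rad) and "tvec" (3), from world to camera coordinates, as OpenCV has them; the wrist camera has in their place "T_tool_cam" (4x4, takes a point from camera to tool coordinates, whose origin is the TCP and whose axes are the flange's). Camera axes: x right, y down, z forward; pixel columns grow to the right and rows downward; lengths in m; the calibration is good to about 2 mm. A picture is of the moment at which its call begins: read the wrist's pose just before it. camera_info takes no time and is no camera call.
- workorder.job_done(): hands the job in; it is judged then, once.
The state is a dict: "clock": time; "qpos": joint angles; "qd": joint speeds; "joint_efforts": joint torques, N m; "position": TCP position; "tool_rot": TCP orientation; "force": force on the tool from outside, world axes, zero at the start; "moment": the same for the moment, N m; "grip_width": finger opening in m; "finger_force": force on a finger pad.
Only numpy, scipy, OpenCV 4.12 (cv2) and the standard library are available. Lean on these libraries where they do the work, as an engineer would, in place of code of your own. Each camera call takes 0.05 s, during which the arm holds its last target. There are 200 camera calls.

## Working session

There is one attempt and no reset: what is moved stays moved. The work goes in short steps, Python scripts to look and compute and a tool call to move; the robot and the scene stay as the last step left them, time stands still between calls to the robot, and variables do not carry over. Pictures are saved under pics/ and viewed, at most 14 in all, crops included, and the job is handed in when it is done.

Besides the shell and the picture viewer there is one more tool, called after "Call:" as name(argument=value, ...), one argument or row to a line, values as JSON. apply_moves: Moves the arm, as the interface text tells. Its arguments: {"type":"object","properties":{"linear":{"type":"array"},"delta_rot":{"type":"array"},"gripper":{"type":"number"},"force":{"type":"number"}},"required":["linear","delta_rot"]}

```bash
ls; mkdir -p pics
python3 - <<'E'
from workcell import monitor, optics
import cv2,numpy as np
s=monitor.observe(); print({k:np.round(v,3).tolist() for k,v in s.items()})
for n in ("top","scene"):
    p,d=optics.grab_frame(n); cv2.imwrite(f"pics/{n}0.png",p[:,:,::-1]); np.savez(f"pics/{n}0.npz",p=p,d=d)
    print(n,optics.camera_info(n))
print(optics.camera_info("wrist"))
E
```

```text
pics
{'clock': 0.0, 'qpos': [1.08, 0.522, -0.036, 1.6, 0.021, 1.021, -0.113], 'qd': [-0.001, -0.0, 0.001, -0.0, -0.0, 0.001, 0.002], 'joint_efforts': [0.0, -92.71, 1.98, -36.992, 0.018, 0.008, -0.0], 'position': [0.255, -0.57, 0.231], 'tool_rot': [-3.14, 0.0, 0.421], 'force': [-0.037, 0.368, -0.716], 'moment': [0.04, -0.042, 0.04], 'finger_force': 0.0, 'grip_width': 0.086}
top {'fx': 508.4275513739959, 'fy': 508.4275513739959, 'cx': 323.74435463319674, 'cy': 239.1119393004519, 'D': array([0.03662443, 0.        , 0.        , 0.        , 0.        ]), 'rvec': array([ 2.19664407, -2.21355664,  0.04662653]), 'tvec': array([-0.02276426,  0.54275506,  1.14045713])}
scene {'fx': 551.5220912723762, 'fy': 551.5220912723762, 'cx': 325.76610013198996, 'cy': 227.46376639557263, 'D': array([-0.13757402,  0.        ,  0.        ,  0.        ,  0.        ]), 'rvec': array([ 1.92285055,  1.63666778, -0.62069399]), 'tvec': array([-0.08920189, -0.36333107,  1.47114403])}
{'fx': 385.05571367249127, 'fy': 385.05571367249127, 'cx': 318.7133557854142, 'cy': 241.90782131585033, 'D': array([-0.00571537,  0.        ,  0.        ,  0.        ,  0.        ]), 'T_tool_cam': array([[-8.26628214e-04, -9.59730829e-01, -2.80920012e-01,
         7.22966809e-02],
       [ 9.99998867e-01, -1.14664463e-03,  9.74807449e-04,
         2.61746036e-04],
       [-1.25766818e-03, -2.80918889e-01,  9.59730689e-01,
        -1.41562885e-01],
       [ 0.00000000e+00,  0.00000000e+00,  0.00000000e+00,
         1.00000000e+00]])}
```

View pics/top0.png

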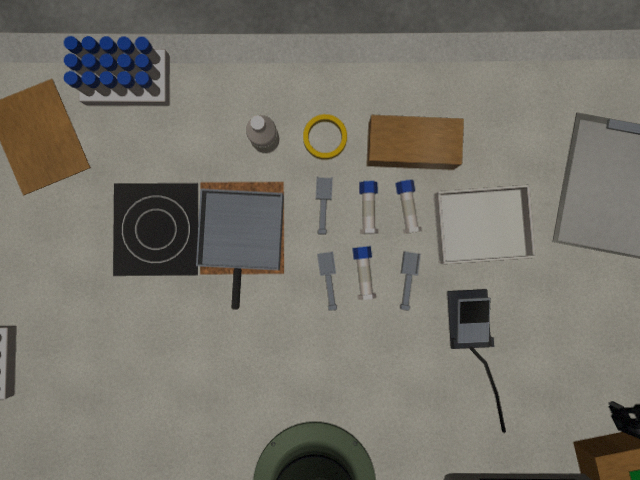

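View pics/scene0.png

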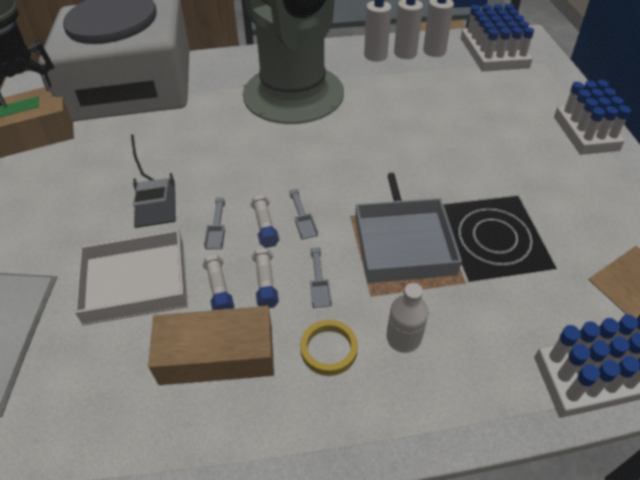

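The top view shows the hotplate at (155,229), the pan at (241,229) with its handle at (237,288), and the tray at (485,225). Scoops are at (323,205), (329,280) and (409,280), and tubes at (369,207), (408,207) and (364,272). The pedal is at (472,315). All six items are present, each roughly along world x.

```bash
cat > h.py <<'E'
from workcell import monitor, optics
import cv2,numpy as np
def to_plane(n,px,z):
    c=optics.camera_info(n);K=np.array([[c['fx'],0,c['cx']],[0,c['fy'],c['cy']],[0,0,1]])
    R=cv2.Rodrigues(c['rvec'])[0];o=-R.T@c['tvec']
    u=cv2.undistortPoints(np.float64(px).reshape(-1,1,2),K,np.array(c['D'])).reshape(-1,2)
    r=np.c_[u,np.ones(len(u))]@R
    return o+r*((z-o[2])/r[:,2])[:,None]
def height(n,d):
    c=optics.camera_info(n);K=np.array([[c['fx'],0,c['cx']],[0,c['fy'],c['cy']],[0,0,1]])
    R=cv2.Rodrigues(c['rvec'])[0];o=-R.T@c['tvec']
    v,u=np.mgrid[:480,:640];q=cv2.undistortPoints(np.float64(np.dstack([u,v])).reshape(-1,1,2),K,np.array(c['D'])).reshape(-1,2)
    P=(np.c_[q,np.ones(len(q))]*d.reshape(-1,1))@R+o
    return P.reshape(480,640,3)
def grab(n): 
    p,d=optics.grab_frame(n); return p,d
def rects(n,mask,zs,amin=60,amax=1e9):
    out=[]
    for c in cv2.findContours(mask.astype(np.uint8),cv2.RETR_EXTERNAL,cv2.CHAIN_APPROX_NONE)[0]:
        if not amin<cv2.contourArea(c)<amax: continue
        w=to_plane(n,c,zs)[:,:2].astype(np.float32)
        r=cv2.minAreaRect(w*1000); b=cv2.boxPoints(r)
        e=max((b[1]-b[0],b[2]-b[1]),key=np.linalg.norm)
        a=np.degrees(np.arctan2(e[1],e[0])); a=(a+90)%180-90
        out.append((np.round(np.array(r[0])/1000,4).tolist(),np.round(sorted(r[1])).tolist(),round(float(a),1),np.round(c.reshape(-1,2).mean(0)).tolist()))
    return out
E
python3 - <<'E'
from h import *
z=np.load('pics/top0.npz');p,d=z['p'],z['d']
P=height('top',d);Z=P[:,:,2]
print('bench z',np.median(Z[300:400,200:300]))
hsv=cv2.cvtColor(p,cv2.COLOR_RGB2HSV)
reg=(P[:,:,0]>.3)&(P[:,:,0]<.85)&(np.abs(P[:,:,1])<.5)
print('objects by height >6mm')
for r in rects('top',(Z>.007)&reg&(d>0),.015): print(r)
print('blue caps')
for r in rects('top',cv2.inRange(hsv,(100,120,60),(130,255,255))&(reg*255).astype(np.uint8),.018,30): print(r)
print('hot/dark')
for r in rects('top',(p.max(2)<60)&reg,0.0,60): print(r)
for n,px in dict(s=(322,225),hand=(237,288),pedal=(474,311)).items(): print(n,P[px[1],px[0]],p[px[1],px[0]])
E
```

```text
bench z 0.001416571281596224
objects by height >6mm
([0.3628, -0.3525], [96.0, 128.0], 2.8, [470.0, 319.0])
([0.4463, -0.2152], [38.0, 129.0], -7.9, [408.0, 277.0])
([0.4471, -0.0365], [36.0, 129.0], 7.1, [328.0, 277.0])
([0.4651, -0.1159], [43.0, 120.0], 4.4, [364.0, 273.0])
([0.5211, 0.1652], [188.0, 268.0], -3.4, [238.0, 242.0])
([0.5724, -0.3865], [168.0, 219.0], -86.4, [484.0, 224.0])
([0.6142, -0.1272], [39.0, 118.0], 0.6, [368.0, 208.0])
([0.6148, -0.2173], [41.0, 119.0], 8.7, [408.0, 207.0])
([0.6185, -0.027], [34.0, 129.0], -0.4, [323.0, 201.0])
([0.7612, -0.2348], [119.0, 216.0], 87.3, [414.0, 142.0])
([0.7833, 0.1108], [67.0, 88.0], 18.1, [263.0, 133.0])
([0.7752, -0.0304], [98.0, 103.0], -0.4, [324.0, 137.0])
blue caps
([0.5121, -0.1124], [24.0, 39.0], -84.1, [363.0, 252.0])
([0.6592, -0.1276], [27.0, 36.0], 89.6, [368.0, 187.0])
([0.6603, -0.209], [25.0, 36.0], -77.9, [404.0, 186.0])
hot/dark
([0.3761, -0.3661], [49.0, 66.0], -87.5, [474.0, 312.0])
([0.3609, -0.3564], [96.0, 129.0], 2.9, [467.0, 321.0])
([0.4335, 0.173], [18.0, 91.0], -3.6, [236.0, 288.0])
([0.5684, 0.1673], [166.0, 176.0], 86.6, [222.0, 210.0])
([0.5686, 0.3557], [189.0, 207.0], 0.1, [155.0, 229.0])
([0.7142, -0.1871], [11.0, 115.0], 86.8, [393.0, 164.0])
s [ 0.57405783 -0.02320705  0.01824924] [ 94  99 102]
hand [0.43610274 0.16294697 0.0473862 ] [31 30 28]
pedal [ 0.3827467  -0.35100469  0.0508313 ] [23 21 20]
```

```bash
cat >> h.py <<'E'
def cloudrect(P,m):
    w=P[m][:,:2].astype(np.float32); r=cv2.minAreaRect(w*1000); b=cv2.boxPoints(r)
    return np.round(np.array(r[0])/1000,4),np.round(r[1]),round(r[2],1),len(w)
E
python3 - <<'E'
from h import *
z=np.load('pics/top0.npz');p,d=z['p'],z['d']
P=height('top',d);X,Y,Z=P[...,0],P[...,1],P[...,2]
box=lambda a,b,c,e:(X>a)&(X<b)&(Y>c)&(Y<e)&(d>0)
print('tray rim',cloudrect(P,box(.45,.7,-.52,-.26)&(Z>.038)))
print('pan rim',cloudrect(P,box(.482,.7,.05,.3)&(Z>.038)))
m=box(.3,.485,.12,.22)&(Z>.035); print('handle',cloudrect(P,m),np.median(Z[m]))
# rays on rim planes
for r in rects('top',box(.45,.7,-.52,-.26)&(Z>.02),.045): print('tray ray',r)
m=box(.25,.5,-.45,-.28)&(Z>.018); print('pedal plate',cloudrect(P,m))
for xx in np.arange(.31,.44,.01):
    k=m&(abs(X-xx)<.005); print(round(xx,2),np.round(np.median(Z[k]),3) if k.any() else None, np.round(np.percentile(Y[k],[2,98]),3) if k.any() else None, p[k].mean().round() if k.any() else None)
E
```

```text
tray rim (array([ 0.5719, -0.3819]), array([162., 204.]), 3.5, 962)
pan rim (array([0.5652, 0.1593]), array([181., 172.]), 86.5, 599)
handle (array([0.437 , 0.1721]), array([96., 94.]), 86.7, 391) 0.04436235038185776
tray ray ([0.5717, -0.3793], [161.0, 208.0], -86.4, [485.0, 224.0])
pedal plate (array([ 0.3993, -0.3676]), array([199., 163.]), 0.5, 1730)
0.31 0.03 [-0.396 -0.31 ] 62.0
0.32 0.032 [-0.395 -0.31 ] 85.0
0.33 0.035 [-0.384 -0.319] 96.0
0.34 0.039 [-0.384 -0.318] 95.0
0.35 0.041 [-0.384 -0.319] 96.0
0.36 0.046 [-0.385 -0.318] 47.0
0.37 0.05 [-0.383 -0.317] 29.0
0.38 0.052 [-0.384 -0.317] 29.0
0.39 0.056 [-0.382 -0.316] 27.0
0.4 0.059 [-0.382 -0.316] 29.0
0.41 0.059 [-0.381 -0.317] 78.0
0.42 None None None
0.43 None None None
```

Call:
apply_moves(
  linear=[
    [0, 0, 0],
    [0, 0, 0],
    [0, 0, 0],
    [0, 0, 0],
    [0, 0, 0],
  ],
  delta_rot=[
    [0, 0, 0.2],
    [0, 0, 0.2],
    [0, 0, 0.2],
    [0, 0, 0.2],
    [0, 0, 0.2],
  ],
  gripper=0.3,
  force=60,
)

```text
clock: 0.52
position: [0.2553, -0.5703, 0.231]
tool_rot: [-3.141, 0.0, -0.0]
force: [0.6, 0.3, -0.3]
grip_width: 0.0557
finger_force: 0.0
```

Call:
apply_moves(
  linear=[
    [0.2, -0.2, 0.1],
    [0.5, -0.5, 0.2],
    [0.9, -0.9, 0.3],
    [0.9, -0.9, 0.3],
    [0.9, -0.9, 0.3],
  ],
  delta_rot=[
    [0, 0, 0],
    [0, 0, 0],
    [0, 0, 0],
    [0, 0, 0],
    [0, 0, 0],
  ],
)

```text
clock: 0.93
position: [0.3489, -0.4763, 0.2003]
tool_rot: [-3.139, -0.001, 0.01]
force: [0.1, -0.1, -0.3]
grip_width: 0.0556
finger_force: 0.0
```

Call:
apply_moves(
  linear=[
    [0.2, -0.2, 0.1],
    [0.5, -0.5, 0.2],
    [0.9, -0.9, 0.3],
    [0.9, -0.9, 0.3],
    [0.9, -0.9, 0.3],
  ],
  delta_rot=[
    [0, 0, 0],
    [0, 0, 0],
    [0, 0, 0],
    [0, 0, 0],
    [0, 0, 0],
  ],
)

```text
clock: 1.35
position: [0.4381, -0.3862, 0.1703]
tool_rot: [-3.139, -0.0, 0.01]
force: [0.5, -0.4, -0.6]
grip_width: 0.0553
finger_force: 0.0
```

Call:
apply_moves(
  linear=[
    [0.2, -0.2, 0.1],
    [0.5, -0.5, 0.2],
    [0.9, -0.9, 0.3],
    [0.9, -0.9, 0.3],
    [0.9, -0.9, 0.3],
  ],
  delta_rot=[
    [0, 0, 0],
    [0, 0, 0],
    [0, 0, 0],
    [0, 0, 0],
    [0, 0, 0],
  ],
)

```text
clock: 1.77
position: [0.5274, -0.2962, 0.1403]
tool_rot: [-3.14, -0.0, 0.009]
force: [-0.3, 0.5, -0.5]
grip_width: 0.055
finger_force: 0.0
```

Call:
apply_moves(
  linear=[
    [0.2, -0.2, 0.1],
    [0.5, -0.5, 0.2],
    [0.9, -0.83, 0.4],
    [0.9, -0.83, 0.4],
    [0.9, -0.83, 0.4],
  ],
  delta_rot=[
    [0, 0, 0],
    [0, 0, 0],
    [0, 0, 0],
    [0, 0, 0],
    [0, 0, 0],
  ],
)

```text
clock: 2.18
position: [0.6163, -0.2137, 0.0995]
tool_rot: [-3.14, 0.001, 0.008]
force: [0.1, -0.1, 0.3]
grip_width: 0.0557
finger_force: 0.0
```

Run:
```python
from workcell import monitor
import numpy as np
s=monitor.observe();print(np.round(s['qpos'],2),s['position'],s['tool_rot'],s['force'])
```

```text
[ 0.23  0.72  0.02  1.62 -0.02  0.8  -1.3 ] [ 0.61631169 -0.21371836  0.0994839 ] [-3.13975975e+00  9.95844605e-04  7.60575669e-03] [ 0.13845767 -0.06536121  0.30287821]
```

Call:
apply_moves(
  linear=[
    [-0.04, 0.02, 0.2],
    [-0.04, 0.02, 0.5],
    [-0.04, 0.02, 0.75],
    [-0.04, 0.02, 0.95],
    [-0.04, 0.02, 0.95],
  ],
  delta_rot=[
    [0, 0, -0.07],
    [0, 0, -0.07],
    [0, 0, -0.07],
    [0, 0, -0.07],
    [0, 0, -0.07],
  ],
)

```text
clock: 2.6
position: [0.6077, -0.22, 0.0027]
tool_rot: [-3.14, 0.005, 0.148]
force: [0.1, -0.1, -0.1]
grip_width: 0.056
finger_force: 0.0
```

Call:
apply_moves(
  linear=[
    [0, 0, 0],
    [0, 0, 0],
    [0, 0, 0],
    [0, 0, 0],
    [0, 0, 0],
  ],
  delta_rot=[
    [0, 0, 0],
    [0, 0, 0],
    [0, 0, 0],
    [0, 0, 0],
    [0, 0, 0],
  ],
  gripper=-1,
  force=50,
)

```text
clock: 3.02
position: [0.6114, -0.2196, 0.0081]
tool_rot: [3.14, -0.002, 0.148]
force: [-2.1, -1.8, 9.6]
grip_width: 0.0263
finger_force: 49.7
```

Call:
apply_moves(
  linear=[
    [0, 0, 0],
    [0, 0, 0],
    [0, 0, 0],
    [0, 0, 0],
    [0, 0, -0.1],
  ],
  delta_rot=[
    [0, 0, 0],
    [0, 0, 0],
    [0, 0, 0],
    [0, 0, 0],
    [0, 0, 0],
  ],
)

```text
clock: 3.43
position: [0.6102, -0.2189, 0.0164]
tool_rot: [-3.141, 0.001, 0.149]
force: [0.3, -0.2, 0.0]
grip_width: 0.0262
finger_force: 49.3
```

Call:
apply_moves(
  linear=[
    [0, 0, -0.2],
    [0, 0, -0.4],
    [0, 0, -0.7],
    [0, 0, -0.9],
    [0, 0, -0.9],
  ],
  delta_rot=[
    [0, 0, 0.045],
    [0, 0, 0.045],
    [0, 0, 0.045],
    [0, 0, 0.045],
    [0, 0, 0.045],
  ],
)

```text
clock: 3.85
position: [0.6129, -0.2195, 0.112]
tool_rot: [3.139, -0.007, 0.054]
force: [-0.1, 0.5, -0.2]
grip_width: 0.0263
finger_force: 49.3
```

Call:
apply_moves(
  linear=[
    [-0.05, 0.2, 0],
    [-0.1, 0.5, 0],
    [-0.2, 0.85, 0],
    [-0.27, 1.0, 0],
    [-0.27, 1.0, 0],
  ],
  delta_rot=[
    [0, 0, 0],
    [0, 0, 0],
    [0, 0, 0],
    [0, 0, 0],
    [0, 0, 0],
  ],
)

```text
clock: 4.27
position: [0.5867, -0.3253, 0.107]
tool_rot: [3.139, 0.001, 0.049]
force: [-0.2, -0.4, 0.1]
grip_width: 0.0261
finger_force: 49.3
```

Call:
apply_moves(
  linear=[
    [-0.05, 0.2, 0],
    [-0.1, 0.5, 0],
    [-0.2, 0.85, 0],
    [-0.27, 1.0, 0],
    [-0.27, 1.0, 0],
  ],
  delta_rot=[
    [0, 0, 0],
    [0, 0, 0],
    [0, 0, 0],
    [0, 0, 0],
    [0, 0, 0],
  ],
)

```text
clock: 4.68
position: [0.5648, -0.4262, 0.1067]
tool_rot: [3.139, 0.001, 0.049]
force: [0.5, -0.3, -1.4]
grip_width: 0.0262
finger_force: 49.3
```

Call:
apply_moves(
  linear=[
    [0, 0.14, 0],
    [0, 0.14, 0],
    [0, 0.14, 0],
    [0, 0.14, 0],
    [0, 0.14, 0],
  ],
  delta_rot=[
    [0, 0, 0],
    [0, 0, 0],
    [0, 0, 0],
    [0, 0, 0],
    [0, 0, 0],
  ],
)

```text
clock: 5.1
position: [0.5687, -0.4343, 0.1065]
tool_rot: [-3.141, -0.0, 0.055]
force: [-0.1, -0.4, 0.4]
grip_width: 0.0263
finger_force: 49.3
```

Call:
apply_moves(
  linear=[
    [0.02, 0.02, 0.2],
    [0.02, 0.02, 0.5],
    [0.02, 0.02, 0.75],
    [0.02, 0.02, 0.88],
    [0.02, 0.02, 0.9],
  ],
  delta_rot=[
    [0, 0, 0],
    [0, 0, 0],
    [0, 0, 0],
    [0, 0, 0],
    [0, 0, 0],
  ],
)

```text
clock: 5.52
position: [0.5696, -0.4358, 0.0138]
tool_rot: [-3.139, 0.003, 0.055]
force: [-0.3, 0.4, -0.5]
grip_width: 0.0264
finger_force: 49.3
```

Call:
apply_moves(
  linear=[
    [0, 0, 0],
    [0, 0, 0],
    [0, 0, 0],
    [0, 0, 0],
    [0, 0, 0],
  ],
  delta_rot=[
    [0, 0, 0],
    [0, 0, 0],
    [0, 0, 0],
    [0, 0, 0],
    [0, 0, 0],
  ],
  gripper=-0.1,
)

```text
clock: 5.93
position: [0.5708, -0.4376, 0.0173]
tool_rot: [3.141, -0.001, 0.054]
force: [0.1, 0.4, -0.4]
grip_width: 0.0383
finger_force: 0.0
```

Call:
apply_moves(
  linear=[
    [0, 0, -0.1],
    [0, 0, -0.3],
    [0, 0, -0.6],
    [0, 0, -0.9],
    [0, 0, -0.9],
  ],
  delta_rot=[
    [0, 0, 0.025],
    [0, 0, 0.025],
    [0, 0, 0.025],
    [0, 0, 0.025],
    [0, 0, 0.025],
  ],
)

```text
clock: 6.35
position: [0.5727, -0.4392, 0.113]
tool_rot: [3.137, -0.007, 0.002]
force: [0.5, -0.5, 1.2]
grip_width: 0.0386
finger_force: 0.0
```

```bash
cat > look.py <<'E'
from h import *
import sys
s=monitor.observe();print(round(s['clock'],1),np.round(s['position'],4),'yaw',round(s['tool_rot'][2],3))
p,d=grab('top');cv2.imwrite(sys.argv[1],p[:,:,::-1])
P=height('top',d);X,Y,Z=P[...,0],P[...,1],P[...,2]
m=(Z>.007)&(X>.33)&(X<.72)&(Y>-.52)&(Y<.47)&(d>0)
for r in rects('top',m,.015): print(r)
hsv=cv2.cvtColor(p,cv2.COLOR_RGB2HSV)
print('caps',[r[0] for r in rects('top',cv2.inRange(hsv,(100,120,60),(130,255,255))&(m*255).astype(np.uint8),.018,30)])
E
python3 look.py pics/t1.png
```

```text
6.3 [ 0.5727 -0.4392  0.113 ] yaw 0.002
([0.3772, -0.3519], [95.0, 103.0], 3.0, [469.0, 312.0])
([0.4463, -0.2147], [38.0, 128.0], -8.6, [409.0, 277.0])
([0.4478, -0.0384], [38.0, 130.0], 10.1, [328.0, 277.0])
([0.4648, -0.1167], [42.0, 119.0], 5.6, [364.0, 273.0])
([0.5223, 0.1639], [190.0, 271.0], -3.4, [239.0, 242.0])
([0.6134, -0.1272], [39.0, 120.0], 0.6, [368.0, 208.0])
([0.6185, -0.027], [34.0, 129.0], -0.4, [323.0, 201.0])
([0.7167, -0.2336], [30.0, 215.0], 89.5, [415.0, 161.0])
([0.37, -0.5218], [462.0, 703.0], 3.4, [550.0, 309.0])
caps [[0.5119, -0.1124], [0.6201, -0.4381], [0.6603, -0.1276]]
```

Call:
apply_moves(
  linear=[
    [-0.1, -0.2, 0],
    [-0.2, -0.5, 0],
    [-0.28, -0.81, 0],
    [-0.28, -0.81, 0],
    [-0.28, -0.81, 0],
  ],
  delta_rot=[
    [0, 0, 0],
    [0, 0, 0],
    [0, 0, 0],
    [0, 0, 0],
    [0, 0, 0],
  ],
  gripper=0.3,
)

```text
clock: 6.82
position: [0.5424, -0.3546, 0.1063]
tool_rot: [-3.141, 0.0, 0.004]
force: [0.4, -1.3, -0.9]
grip_width: 0.0558
finger_force: 0.0
```

Call:
apply_moves(
  linear=[
    [-0.1, -0.3, 0],
    [-0.2, -0.6, 0],
    [-0.28, -0.81, 0],
    [-0.28, -0.81, 0],
    [-0.28, -0.81, 0],
  ],
  delta_rot=[
    [0, 0, 0],
    [0, 0, 0],
    [0, 0, 0],
    [0, 0, 0],
    [0, 0, 0],
  ],
)

```text
clock: 7.23
position: [0.5143, -0.2753, 0.1064]
tool_rot: [3.141, -0.0, 0.003]
force: [0.3, -0.9, 0.4]
grip_width: 0.0558
finger_force: 0.0
```

Call:
apply_moves(
  linear=[
    [-0.1, -0.3, 0],
    [-0.2, -0.6, 0],
    [-0.28, -0.81, 0],
    [-0.28, -0.81, 0],
    [-0.28, -0.81, 0],
  ],
  delta_rot=[
    [0, 0, 0],
    [0, 0, 0],
    [0, 0, 0],
    [0, 0, 0],
    [0, 0, 0],
  ],
)

```text
clock: 7.65
position: [0.4864, -0.1949, 0.1064]
tool_rot: [3.141, -0.0, 0.002]
force: [0.1, 0.1, 0.7]
grip_width: 0.0553
finger_force: 0.0
```

Call:
apply_moves(
  linear=[
    [-0.1, -0.3, 0],
    [-0.2, -0.6, 0],
    [-0.28, -0.8, 0],
    [-0.28, -0.8, 0],
    [-0.28, -0.8, 0],
  ],
  delta_rot=[
    [0, 0, -0.04],
    [0, 0, -0.04],
    [0, 0, -0.04],
    [0, 0, -0.04],
    [0, 0, -0.04],
  ],
)

```text
clock: 8.07
position: [0.4586, -0.1152, 0.1064]
tool_rot: [3.141, -0.001, 0.086]
force: [-0.1, -0.7, -0.3]
grip_width: 0.0556
finger_force: 0.0
```

Call:
apply_moves(
  linear=[
    [0, 0, 0.2],
    [0, 0, 0.2],
    [0, 0, 0.2],
    [0, 0, 0.2],
    [0, 0, 0.2],
  ],
  delta_rot=[
    [0, 0, 0],
    [0, 0, 0],
    [0, 0, 0],
    [0, 0, 0],
    [0, 0, 0],
  ],
)

```text
clock: 8.48
position: [0.4582, -0.1152, 0.0868]
tool_rot: [3.141, -0.001, 0.085]
force: [-0.5, -0.2, 0.4]
grip_width: 0.0554
finger_force: 0.0
```

Call:
apply_moves(
  linear=[
    [0.02, 0.02, 0.2],
    [0.02, 0.02, 0.5],
    [0.02, 0.02, 0.7],
    [0.02, 0.02, 0.79],
    [0.02, 0.02, 0.79],
  ],
  delta_rot=[
    [0, 0, 0],
    [0, 0, 0],
    [0, 0, 0],
    [0, 0, 0],
    [0, 0, 0],
  ],
)

```text
clock: 8.9
position: [0.4593, -0.1164, 0.0062]
tool_rot: [-3.141, 0.002, 0.086]
force: [-1.0, 0.2, -0.2]
grip_width: 0.0554
finger_force: 0.0
```

Call:
apply_moves(
  linear=[
    [0, 0, 0],
    [0, 0, 0],
    [0, 0, 0],
    [0, 0, 0],
    [0, 0, 0],
  ],
  delta_rot=[
    [0, 0, 0],
    [0, 0, 0],
    [0, 0, 0],
    [0, 0, 0],
    [0, 0, 0],
  ],
  gripper=-1,
)

```text
clock: 9.32
position: [0.4607, -0.1165, 0.0088]
tool_rot: [3.141, -0.002, 0.086]
force: [-2.7, 0.6, 8.5]
grip_width: 0.0264
finger_force: 48.6
```

Call:
apply_moves(
  linear=[
    [0, 0, 0],
    [0, 0, -0.2],
    [0, 0, -0.5],
    [0, 0, -0.8],
    [0, 0, -0.9],
  ],
  delta_rot=[
    [0, 0, 0],
    [0, 0, 0.01],
    [0, 0, 0.01],
    [0, 0, 0.01],
    [0, 0, 0.01],
  ],
)

```text
clock: 9.73
position: [0.4615, -0.1167, 0.1017]
tool_rot: [3.141, -0.005, 0.064]
force: [0.5, -0.3, 1.3]
grip_width: 0.0265
finger_force: 49.7
```

Call:
apply_moves(
  linear=[
    [0.05, 0.2, 0],
    [0.1, 0.5, 0],
    [0.2, 0.85, 0],
    [0.3, 1.0, 0],
    [0.3, 1.0, 0],
  ],
  delta_rot=[
    [0, 0, 0],
    [0, 0, 0],
    [0, 0, 0],
    [0, 0, 0],
    [0, 0, 0],
  ],
)

```text
clock: 10.15
position: [0.4979, -0.2182, 0.0983]
tool_rot: [3.139, -0.003, 0.061]
force: [-1.1, 0.6, -0.6]
grip_width: 0.0262
finger_force: 49.7
```

Call:
apply_moves(
  linear=[
    [0.05, 0.2, 0],
    [0.1, 0.5, 0],
    [0.2, 0.85, 0],
    [0.3, 1.0, 0],
    [0.3, 1.0, 0],
  ],
  delta_rot=[
    [0, 0, 0],
    [0, 0, 0],
    [0, 0, 0],
    [0, 0, 0],
    [0, 0, 0],
  ],
)

```text
clock: 10.57
position: [0.5338, -0.3156, 0.0981]
tool_rot: [3.139, -0.002, 0.062]
force: [0.3, 0.8, -0.4]
grip_width: 0.0263
finger_force: 49.7
```

Call:
apply_moves(
  linear=[
    [0.27, 0.18, 0],
    [0.27, 0.18, 0],
    [0.27, 0.18, 0],
    [0.27, 0.18, 0],
    [0.27, 0.18, 0],
  ],
  delta_rot=[
    [0, 0, 0],
    [0, 0, 0],
    [0, 0, 0],
    [0, 0, 0],
    [0, 0, 0],
  ],
)

```text
clock: 10.98
position: [0.5604, -0.3276, 0.0976]
tool_rot: [-3.141, 0.0, 0.065]
force: [-0.1, -0.2, 0.2]
grip_width: 0.0264
finger_force: 49.7
```

Call:
apply_moves(
  linear=[
    [0.03, -0.02, 0.2],
    [0.03, -0.02, 0.5],
    [0.03, -0.02, 0.7],
    [0.03, -0.02, 0.8],
    [0.03, -0.02, 0.81],
  ],
  delta_rot=[
    [0, 0, 0],
    [0, 0, 0],
    [0, 0, 0],
    [0, 0, 0],
    [0, 0, 0],
  ],
)

```text
clock: 11.4
position: [0.5627, -0.3253, 0.0148]
tool_rot: [-3.14, 0.002, 0.065]
force: [-0.7, 0.1, -0.2]
grip_width: 0.0264
finger_force: 49.7
```

Call:
apply_moves(
  linear=[
    [0, 0, 0],
    [0, 0, 0],
    [0, 0, 0],
    [0, 0, 0],
    [0, 0, 0],
  ],
  delta_rot=[
    [0, 0, 0],
    [0, 0, 0],
    [0, 0, 0],
    [0, 0, 0],
    [0, 0, 0],
  ],
  gripper=-0.1,
)

```text
clock: 11.82
position: [0.5641, -0.3263, 0.0171]
tool_rot: [3.141, -0.001, 0.065]
force: [0.3, 0.0, 1.0]
grip_width: 0.0381
finger_force: 0.0
```

Call:
apply_moves(
  linear=[
    [0, 0, -0.1],
    [0, 0, -0.3],
    [0, 0, -0.6],
    [0, 0, -0.9],
    [0, 0, -0.9],
  ],
  delta_rot=[
    [0, 0, 0.03],
    [0, 0, 0.03],
    [0, 0, 0.03],
    [0, 0, 0.03],
    [0, 0, 0.03],
  ],
)

```text
clock: 12.23
position: [0.5661, -0.3275, 0.1123]
tool_rot: [3.138, -0.007, 0.001]
force: [1.1, -0.3, 0.1]
grip_width: 0.0384
finger_force: 0.0
```

Call:
apply_moves(
  linear=[
    [0.1, -0.3, 0],
    [0.15, -0.6, 0],
    [0.23, -0.9, 0],
    [0.23, -1.0, 0],
    [0.23, -1.0, 0],
  ],
  delta_rot=[
    [0, 0, 0],
    [0, 0, 0],
    [0, 0, 0],
    [0, 0, 0],
    [0, 0, 0],
  ],
  gripper=0.3,
)

```text
clock: 12.65
position: [0.5875, -0.2223, 0.1065]
tool_rot: [-3.14, -0.001, 0.006]
force: [0.5, -0.2, -0.6]
grip_width: 0.0552
finger_force: 0.0
```

Call:
apply_moves(
  linear=[
    [0.1, -0.3, 0],
    [0.15, -0.6, 0],
    [0.23, -0.9, 0],
    [0.23, -1.0, 0],
    [0.23, -1.0, 0],
  ],
  delta_rot=[
    [0, 0, 0],
    [0, 0, 0],
    [0, 0, 0],
    [0, 0, 0],
    [0, 0, 0],
  ],
)

```text
clock: 13.07
position: [0.6099, -0.1234, 0.1064]
tool_rot: [-3.141, -0.0, 0.005]
force: [-1.0, -0.1, 0.4]
grip_width: 0.0556
finger_force: 0.0
```

Call:
apply_moves(
  linear=[
    [0, 0, 0.2],
    [0, 0, 0.2],
    [0, 0, 0.2],
    [0, 0, 0.2],
    [0, 0, 0.2],
  ],
  delta_rot=[
    [0, 0, 0],
    [0, 0, 0],
    [0, 0, 0],
    [0, 0, 0],
    [0, 0, 0],
  ],
)

```text
clock: 13.48
position: [0.6096, -0.1269, 0.0871]
tool_rot: [3.141, -0.001, 0.001]
force: [-0.4, -0.6, 0.1]
grip_width: 0.0558
finger_force: 0.0
```

```bash
python3 look.py pics/t2.png
```

```text
13.5 [ 0.6096 -0.1269  0.0871] yaw 0.001
([0.4472, -0.0365], [36.0, 129.0], 7.2, [328.0, 277.0])
([0.5206, 0.1657], [190.0, 267.0], -4.2, [239.0, 242.0])
([0.6185, -0.027], [34.0, 129.0], -0.4, [323.0, 201.0])
([0.3443, -0.2134], [454.0, 813.0], -17.5, [409.0, 311.0])
caps [[0.6159, -0.3246], [0.6201, -0.4378]]
```

Call:
apply_moves(
  linear=[
    [0, 0, 0.2],
    [0, 0, 0.5],
    [0, 0, 0.7],
    [0, 0, 0.79],
    [0, 0, 0.79],
  ],
  delta_rot=[
    [0, 0, 0],
    [0, 0, 0],
    [0, 0, 0],
    [0, 0, 0],
    [0, 0, 0],
  ],
)

```text
clock: 13.95
position: [0.6085, -0.126, 0.0059]
tool_rot: [-3.141, 0.002, 0.002]
force: [-0.2, 0.7, -0.1]
grip_width: 0.0554
finger_force: 0.0
```

Call:
apply_moves(
  linear=[
    [0, 0, 0],
    [0, 0, 0],
    [0, 0, 0],
    [0, 0, 0],
    [0, 0, 0],
  ],
  delta_rot=[
    [0, 0, 0],
    [0, 0, 0],
    [0, 0, 0],
    [0, 0, 0],
    [0, 0, 0],
  ],
  gripper=-1,
)

```text
clock: 14.37
position: [0.6103, -0.1262, 0.0091]
tool_rot: [3.141, -0.002, 0.002]
force: [-1.8, 0.9, 6.4]
grip_width: 0.0265
finger_force: 48.9
```

Call:
apply_moves(
  linear=[
    [0, 0, 0],
    [0, 0, -0.2],
    [0, 0, -0.5],
    [0, 0, -0.8],
    [0, 0, -0.9],
  ],
  delta_rot=[
    [0, 0, 0],
    [0, 0, -0.03],
    [0, 0, -0.03],
    [0, 0, -0.03],
    [0, 0, -0.03],
  ],
)

```text
clock: 14.78
position: [0.6114, -0.1265, 0.1026]
tool_rot: [3.14, -0.006, 0.064]
force: [0.3, -0.4, 0.3]
grip_width: 0.026
finger_force: 49.4
```

Call:
apply_moves(
  linear=[
    [-0.05, 0.2, 0],
    [-0.1, 0.5, 0],
    [-0.19, 0.84, 0],
    [-0.19, 0.84, 0],
    [-0.19, 0.84, 0],
  ],
  delta_rot=[
    [0, 0, 0],
    [0, 0, 0],
    [0, 0, 0],
    [0, 0, 0],
    [0, 0, 0],
  ],
)

```text
clock: 15.2
position: [0.5953, -0.2136, 0.0982]
tool_rot: [3.14, -0.001, 0.061]
force: [0.7, 0.5, -0.0]
grip_width: 0.0263
finger_force: 49.5
```

Call:
apply_moves(
  linear=[
    [-0.05, 0.2, 0],
    [-0.1, 0.5, 0],
    [-0.19, 0.84, 0],
    [-0.19, 0.84, 0],
    [-0.19, 0.84, 0],
  ],
  delta_rot=[
    [0, 0, 0],
    [0, 0, 0],
    [0, 0, 0],
    [0, 0, 0],
    [0, 0, 0],
  ],
)

```text
clock: 15.62
position: [0.582, -0.2974, 0.0977]
tool_rot: [3.141, -0.0, 0.062]
force: [1.2, 1.0, 0.0]
grip_width: 0.0262
finger_force: 49.5
```

Call:
apply_moves(
  linear=[
    [-0.05, 0.2, 0],
    [-0.1, 0.5, 0],
    [-0.19, 0.84, 0],
    [-0.19, 0.84, 0],
    [-0.19, 0.84, 0],
  ],
  delta_rot=[
    [0, 0, 0],
    [0, 0, 0],
    [0, 0, 0],
    [0, 0, 0],
    [0, 0, 0],
  ],
)

```text
clock: 16.03
position: [0.5687, -0.3816, 0.0975]
tool_rot: [3.141, -0.0, 0.063]
force: [0.2, 1.3, -0.6]
grip_width: 0.0265
finger_force: 49.5
```

Call:
apply_moves(
  linear=[
    [0, 0, 0.2],
    [0, 0, 0.5],
    [0, 0, 0.7],
    [0, 0, 0.8],
    [0, 0, 0.81],
  ],
  delta_rot=[
    [0, 0, 0],
    [0, 0, 0],
    [0, 0, 0],
    [0, 0, 0],
    [0, 0, 0],
  ],
)

```text
clock: 16.45
position: [0.5692, -0.3785, 0.0148]
tool_rot: [-3.139, 0.001, 0.067]
force: [-0.2, 0.1, 0.8]
grip_width: 0.0264
finger_force: 50.2
```

Call:
apply_moves(
  linear=[
    [0, 0, 0],
    [0, 0, 0],
    [0, 0, 0],
    [0, 0, 0],
    [0, 0, 0],
  ],
  delta_rot=[
    [0, 0, 0],
    [0, 0, 0],
    [0, 0, 0],
    [0, 0, 0],
    [0, 0, 0],
  ],
  gripper=-0.1,
)

```text
clock: 16.87
position: [0.5691, -0.3814, 0.0171]
tool_rot: [3.141, -0.001, 0.065]
force: [-0.3, 0.6, 0.5]
grip_width: 0.0386
finger_force: 0.0
```

Call:
apply_moves(
  linear=[
    [0, 0, -0.1],
    [0, 0, -0.3],
    [0, 0, -0.6],
    [0, 0, -0.9],
    [0, 0, -0.9],
  ],
  delta_rot=[
    [0, 0, 0.03],
    [0, 0, 0.03],
    [0, 0, 0.03],
    [0, 0, 0.03],
    [0, 0, 0.03],
  ],
)

```text
clock: 17.28
position: [0.571, -0.3828, 0.1125]
tool_rot: [3.138, -0.007, 0.001]
force: [0.9, -1.2, -0.1]
grip_width: 0.0382
finger_force: 0.0
```

Call:
apply_moves(
  linear=[
    [-0.2, -0.3, 0],
    [-0.4, -0.6, 0],
    [-0.62, -0.83, 0],
    [-0.62, -0.83, 0],
    [-0.62, -0.83, 0],
  ],
  delta_rot=[
    [0, 0, 0],
    [0, 0, 0],
    [0, 0, 0],
    [0, 0, 0],
    [0, 0, 0],
  ],
  gripper=0.1,
)

```text
clock: 17.7
position: [0.5063, -0.2975, 0.107]
tool_rot: [3.142, -0.0, 0.003]
force: [0.7, -0.8, 0.6]
grip_width: 0.0473
finger_force: 0.0
```

Call:
apply_moves(
  linear=[
    [-0.2, -0.3, 0],
    [-0.4, -0.6, 0],
    [-0.62, -0.83, 0],
    [-0.62, -0.83, 0],
    [-0.62, -0.83, 0],
  ],
  delta_rot=[
    [0, 0, 0.07],
    [0, 0, 0.07],
    [0, 0, 0.07],
    [0, 0, 0.07],
    [0, 0, 0.07],
  ],
)

```text
clock: 18.12
position: [0.4449, -0.2152, 0.1068]
tool_rot: [3.141, -0.001, -0.144]
force: [-0.2, -1.0, 0.9]
grip_width: 0.0471
finger_force: 0.0
```

Call:
apply_moves(
  linear=[
    [0, 0, 0.2],
    [0, 0, 0.2],
    [0, 0, 0.2],
    [0, 0, 0.2],
    [0, 0, 0.2],
  ],
  delta_rot=[
    [0, 0, 0],
    [0, 0, 0],
    [0, 0, 0],
    [0, 0, 0],
    [0, 0, 0],
  ],
)

```text
clock: 18.53
position: [0.445, -0.216, 0.0868]
tool_rot: [3.141, -0.001, -0.145]
force: [-0.3, -0.2, 0.1]
grip_width: 0.0467
finger_force: 0.0
```

```bash
python3 look.py pics/t3.png
python3 - <<'E'
from h import *
p,d=grab('wrist'); cv2.imwrite('pics/w3.png',p[:,:,::-1])
E
```

```text
18.5 [ 0.445  -0.216   0.0868] yaw -0.145
([0.0255, -0.1685], [23.0, 70.0], 89.6, [388.0, 475.0])
([0.4471, -0.0365], [36.0, 129.0], 7.1, [328.0, 277.0])
([0.522, 0.165], [188.0, 270.0], -3.4, [239.0, 242.0])
([0.348, -0.3413], [330.0, 616.0], 2.3, [462.0, 311.0])
([0.6185, -0.027], [34.0, 129.0], -0.4, [323.0, 201.0])
([0.7167, -0.2336], [30.0, 215.0], 89.5, [415.0, 161.0])
caps [[0.6157, -0.325], [0.618, -0.3781], [0.62, -0.437]]
```

View pics/w3.png

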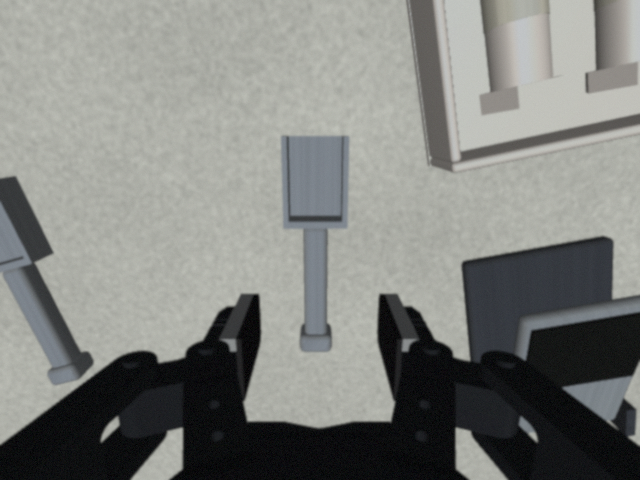

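View pics/t3.png

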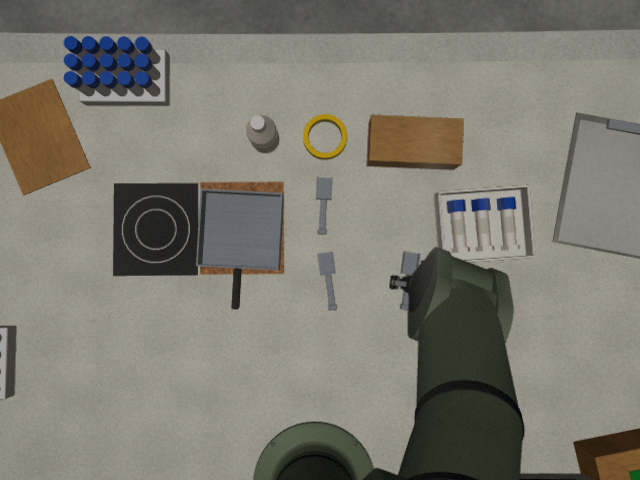

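The tubes lie in the tray at (457,223), (482,223) and (507,223). In the wrist view the scoop is centred between the fingers at (315,280).

Call:
apply_moves(
  linear=[
    [0, 0, 0.2],
    [0, 0, 0.5],
    [0, 0, 0.7],
    [0, 0, 0.82],
    [0, 0, 0.82],
  ],
  delta_rot=[
    [0, 0, 0],
    [0, 0, 0],
    [0, 0, 0],
    [0, 0, 0],
    [0, 0, 0],
  ],
)

```text
clock: 19.05
position: [0.4436, -0.215, 0.0025]
tool_rot: [-3.141, 0.003, -0.145]
force: [-1.2, -0.3, -0.3]
grip_width: 0.0471
finger_force: 0.0
```

Call:
apply_moves(
  linear=[
    [0, 0, 0],
    [0, 0, 0],
    [0, 0, 0],
    [0, 0, 0],
    [0, 0, 0],
  ],
  delta_rot=[
    [0, 0, 0],
    [0, 0, 0],
    [0, 0, 0],
    [0, 0, 0],
    [0, 0, 0],
  ],
  gripper=-1,
)

```text
clock: 19.47
position: [0.4451, -0.2157, 0.0056]
tool_rot: [3.141, -0.002, -0.145]
force: [-1.0, -0.1, 7.0]
grip_width: 0.0124
finger_force: 49.2
```

Call:
apply_moves(
  linear=[
    [0, 0, 0],
    [0, 0, 0],
    [0, 0, 0],
    [0, 0, 0],
    [0, 0, -0.1],
  ],
  delta_rot=[
    [0, 0, 0],
    [0, 0, 0],
    [0, 0, 0],
    [0, 0, 0],
    [0, 0, 0],
  ],
)

```text
clock: 19.88
position: [0.4443, -0.2152, 0.0145]
tool_rot: [-3.141, 0.0, -0.145]
force: [-0.6, 1.2, -1.1]
grip_width: 0.0131
finger_force: 49.2
```

Call:
apply_moves(
  linear=[
    [0, 0, -0.2],
    [0, 0, -0.5],
    [0, 0, -0.8],
    [0, 0, -0.9],
    [0, 0, -0.9],
  ],
  delta_rot=[
    [0, 0, -0.02],
    [0, 0, -0.04],
    [0, 0, -0.04],
    [0, 0, -0.04],
    [0, 0, -0.04],
  ],
)

```text
clock: 20.3
position: [0.4459, -0.2161, 0.1078]
tool_rot: [3.14, -0.005, -0.061]
force: [-0.2, -0.9, -1.2]
grip_width: 0.0127
finger_force: 49.2
```

Call:
apply_moves(
  linear=[
    [0.05, -0.2, 0],
    [0.1, -0.5, 0],
    [0.24, -0.82, 0],
    [0.24, -0.82, 0],
    [0.24, -0.82, 0],
  ],
  delta_rot=[
    [0, 0, 0],
    [0, 0, 0],
    [0, 0, 0],
    [0, 0, 0],
    [0, 0, 0],
  ],
)

```text
clock: 20.72
position: [0.4739, -0.1331, 0.104]
tool_rot: [-3.141, 0.0, -0.057]
force: [-0.6, 0.3, -0.6]
grip_width: 0.0125
finger_force: 49.2
```

Call:
apply_moves(
  linear=[
    [0.05, -0.2, 0],
    [0.1, -0.5, 0],
    [0.24, -0.82, 0],
    [0.24, -0.82, 0],
    [0.24, -0.82, 0],
  ],
  delta_rot=[
    [0, 0, 0],
    [0, 0, 0],
    [0, 0, 0],
    [0, 0, 0],
    [0, 0, 0],
  ],
)

```text
clock: 21.13
position: [0.5026, -0.0537, 0.104]
tool_rot: [-3.141, 0.0, -0.059]
force: [0.5, 0.0, -0.4]
grip_width: 0.0124
finger_force: 49.3
```

Call:
apply_moves(
  linear=[
    [0.05, -0.2, 0],
    [0.1, -0.5, 0],
    [0.24, -0.77, 0],
    [0.24, -0.77, 0],
    [0.24, -0.77, 0],
  ],
  delta_rot=[
    [0, 0, 0],
    [0, 0, 0],
    [0, 0, 0],
    [0, 0, 0],
    [0, 0, 0],
  ],
)

```text
clock: 21.55
position: [0.5311, 0.0206, 0.104]
tool_rot: [3.141, 0.0, -0.06]
force: [-0.8, -1.0, -0.6]
grip_width: 0.0126
finger_force: 49.3
```

Call:
apply_moves(
  linear=[
    [0.05, -0.2, 0],
    [0.1, -0.5, 0],
    [0.24, -0.77, 0],
    [0.24, -0.77, 0],
    [0.24, -0.77, 0],
  ],
  delta_rot=[
    [0, 0, 0],
    [0, 0, 0],
    [0, 0, 0],
    [0, 0, 0],
    [0, 0, 0],
  ],
)

```text
clock: 21.97
position: [0.5597, 0.0955, 0.104]
tool_rot: [3.141, 0.0, -0.061]
force: [0.1, -1.1, -1.7]
grip_width: 0.0128
finger_force: 49.3
```

Call:
apply_moves(
  linear=[
    [0, 0, 0.1],
    [0, 0, 0.2],
    [0, 0, 0.3],
    [0, 0, 0.3],
    [0, 0, 0.3],
  ],
  delta_rot=[
    [0, 0, 0],
    [0, 0, 0],
    [0, 0, 0],
    [0, 0, 0],
    [0, 0, 0],
  ],
)

```text
clock: 22.38
position: [0.5591, 0.0954, 0.0734]
tool_rot: [3.141, 0.002, -0.062]
force: [0.3, -0.3, 0.8]
grip_width: 0.0123
finger_force: 49.3
```

```bash
python3 look.py pics/t4.png
python3 - <<'E'
from h import *
p,d=grab('wrist'); cv2.imwrite('pics/w4.png',p[:,:,::-1])
E
```

```text
22.4 [0.5591 0.0954 0.0734] yaw -0.062
([0.3767, -0.3514], [95.0, 101.0], 2.0, [469.0, 312.0])
([0.4481, -0.0351], [34.0, 130.0], 1.2, [330.0, 280.0])
([0.5724, -0.3871], [168.0, 218.0], -86.7, [485.0, 224.0])
([0.6185, -0.027], [34.0, 129.0], -0.4, [323.0, 201.0])
([0.3547, 0.2595], [461.0, 672.0], -0.8, [219.0, 355.0])
([0.7156, -0.2336], [32.0, 215.0], 89.4, [415.0, 161.0])
caps [[0.6161, -0.3243], [0.6175, -0.3788], [0.6201, -0.4378]]
```

View pics/w4.png

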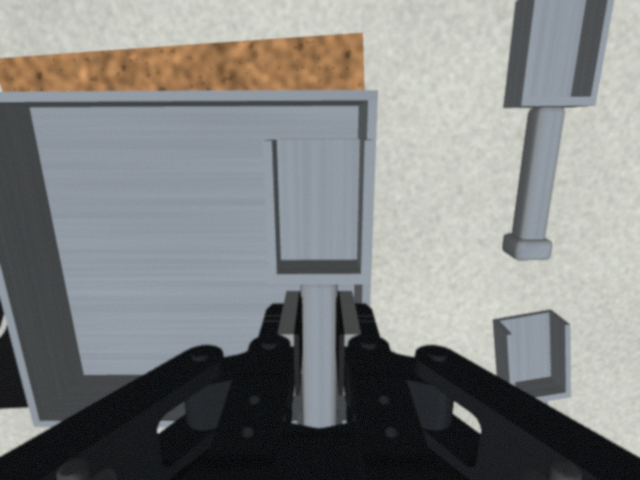

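The held scoop's bowl at (318,200) is too near the pan's right wall at (370,260). I'll shift it 14 mm left before lowering.

Call:
apply_moves(
  linear=[
    [0.02, -0.07, 0],
    [0.02, -0.14, 0],
    [0.02, -0.14, 0],
    [0.02, -0.14, 0],
    [0.02, -0.14, 0],
  ],
  delta_rot=[
    [0, 0, 0],
    [0, 0, 0],
    [0, 0, 0],
    [0, 0, 0],
    [0, 0, 0],
  ],
)

```text
clock: 22.9
position: [0.5625, 0.1102, 0.0744]
tool_rot: [3.142, -0.0, -0.06]
force: [0.8, -0.7, -1.6]
grip_width: 0.0122
finger_force: 49.3
```

Call:
apply_moves(
  linear=[
    [0, 0, 0.15],
    [0, 0, 0.3],
    [0, 0, 0.45],
    [0, 0, 0.56],
    [0, 0, 0.6],
  ],
  delta_rot=[
    [0, 0, 0],
    [0, 0, 0],
    [0, 0, 0],
    [0, 0, 0],
    [0, 0, 0],
  ],
)

```text
clock: 23.32
position: [0.5618, 0.1097, 0.0128]
tool_rot: [3.141, 0.002, -0.061]
force: [-0.1, -0.3, -0.8]
grip_width: 0.013
finger_force: 49.3
```

Call:
apply_moves(
  linear=[
    [0, 0, 0],
    [0, 0, 0],
    [0, 0, 0],
    [0, 0, 0],
    [0, 0, 0],
  ],
  delta_rot=[
    [0, 0, 0],
    [0, 0, 0],
    [0, 0, 0],
    [0, 0, 0],
    [0, 0, 0],
  ],
  gripper=-0.43,
)

```text
clock: 23.73
position: [0.5629, 0.1101, 0.0149]
tool_rot: [-3.141, -0.001, -0.061]
force: [0.7, 0.1, -0.1]
grip_width: 0.0246
finger_force: 0.0
```

Call:
apply_moves(
  linear=[
    [0, 0, -0.1],
    [0, 0, -0.3],
    [0, 0, -0.6],
    [0, 0, -0.9],
    [0, 0, -0.9],
  ],
  delta_rot=[
    [0, 0, 0],
    [0, 0, -0.03],
    [0, 0, -0.03],
    [0, 0, -0.03],
    [0, 0, -0.03],
  ],
)

```text
clock: 24.15
position: [0.565, 0.1104, 0.1103]
tool_rot: [-3.14, -0.007, 0.001]
force: [1.1, 0.4, 0.2]
grip_width: 0.0245
finger_force: 0.0
```

Call:
apply_moves(
  linear=[
    [-0.2, 0.2, 0],
    [-0.4, 0.5, 0],
    [-0.6, 0.74, 0],
    [-0.6, 0.74, 0],
    [-0.6, 0.74, 0],
  ],
  delta_rot=[
    [0, 0, 0],
    [0, 0, 0],
    [0, 0, 0],
    [0, 0, 0],
    [0, 0, 0],
  ],
  gripper=0.1,
)

```text
clock: 24.57
position: [0.5023, 0.0346, 0.1054]
tool_rot: [3.141, -0.001, -0.0]
force: [0.9, 0.7, 0.2]
grip_width: 0.0468
finger_force: 0.0
```

Call:
apply_moves(
  linear=[
    [-0.2, 0.2, 0],
    [-0.4, 0.5, 0],
    [-0.6, 0.74, 0],
    [-0.6, 0.74, 0],
    [-0.6, 0.74, 0],
  ],
  delta_rot=[
    [0, 0, -0.06],
    [0, 0, -0.06],
    [0, 0, -0.06],
    [0, 0, -0.06],
    [0, 0, -0.06],
  ],
)

```text
clock: 24.98
position: [0.4429, -0.0388, 0.1049]
tool_rot: [3.141, -0.001, 0.126]
force: [0.3, 0.3, 0.2]
grip_width: 0.0472
finger_force: 0.0
```

Call:
apply_moves(
  linear=[
    [0, 0, 0.2],
    [0, 0, 0.2],
    [0, 0, 0.2],
    [0, 0, 0.2],
    [0, 0, 0.2],
  ],
  delta_rot=[
    [0, 0, 0],
    [0, 0, 0],
    [0, 0, 0],
    [0, 0, 0],
    [0, 0, 0],
  ],
)

```text
clock: 25.4
position: [0.4433, -0.0377, 0.0849]
tool_rot: [-3.142, -0.001, 0.128]
force: [0.1, 0.1, 0.2]
grip_width: 0.0469
finger_force: 0.0
```

```bash
python3 look.py pics/t5.png
python3 - <<'E'
from h import *
p,d=grab('wrist'); cv2.imwrite('pics/w5.png',p[:,:,::-1])
E
```

```text
25.4 [ 0.4433 -0.0377  0.0849] yaw 0.128
([0.378, -0.3508], [94.0, 100.0], -0.3, [469.0, 312.0])
([0.2709, -0.0703], [245.0, 485.0], 0.9, [337.0, 358.0])
([0.5207, 0.1645], [191.0, 267.0], -3.9, [239.0, 242.0])
([0.5735, -0.3883], [169.0, 219.0], -86.6, [485.0, 224.0])
([0.6185, -0.027], [34.0, 129.0], -0.4, [323.0, 201.0])
([0.7167, -0.2325], [30.0, 217.0], 89.5, [414.0, 161.0])
caps [[0.6157, -0.325], [0.6175, -0.3788], [0.6215, -0.438]]
```

View pics/w5.png

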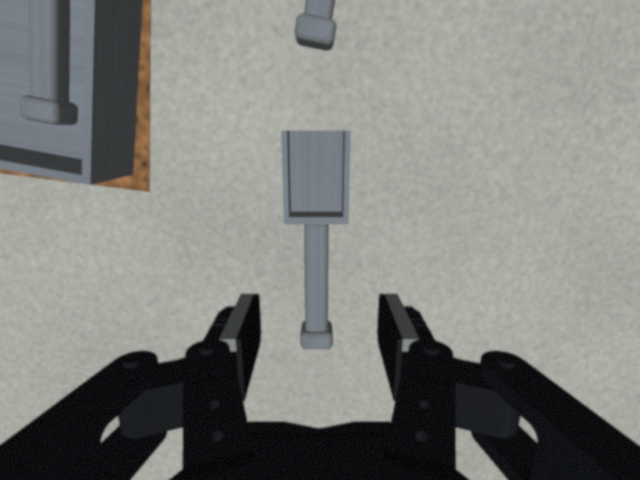

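Call:
apply_moves(
  linear=[
    [0.01, 0, 0.2],
    [0.01, 0, 0.5],
    [0.01, 0, 0.7],
    [0.01, 0, 0.81],
    [0.01, 0, 0.81],
  ],
  delta_rot=[
    [0, 0, 0],
    [0, 0, 0],
    [0, 0, 0],
    [0, 0, 0],
    [0, 0, 0],
  ],
)

```text
clock: 25.92
position: [0.4428, -0.0379, 0.0017]
tool_rot: [-3.141, 0.003, 0.128]
force: [-1.0, -0.1, -0.2]
grip_width: 0.0472
finger_force: 0.0
```

Call:
apply_moves(
  linear=[
    [0, 0, 0],
    [0, 0, 0],
    [0, 0, 0],
    [0, 0, 0],
    [0, 0, 0],
  ],
  delta_rot=[
    [0, 0, 0],
    [0, 0, 0],
    [0, 0, 0],
    [0, 0, 0],
    [0, 0, 0],
  ],
  gripper=-1,
)

```text
clock: 26.33
position: [0.4444, -0.0381, 0.0045]
tool_rot: [3.141, -0.002, 0.128]
force: [-0.5, 1.2, 8.4]
grip_width: 0.012
finger_force: 49.0
```

Call:
apply_moves(
  linear=[
    [0, 0, 0],
    [0, 0, 0],
    [0, 0, 0],
    [0, 0, 0],
    [0, 0, -0.1],
  ],
  delta_rot=[
    [0, 0, 0],
    [0, 0, 0],
    [0, 0, 0],
    [0, 0, 0],
    [0, 0, 0],
  ],
)

```text
clock: 26.75
position: [0.4437, -0.038, 0.0135]
tool_rot: [-3.141, 0.0, 0.128]
force: [-0.7, -0.2, -1.6]
grip_width: 0.0124
finger_force: 49.4
```

Call:
apply_moves(
  linear=[
    [0, 0, -0.2],
    [0, 0, -0.5],
    [0, 0, -0.8],
    [0, 0, -0.9],
    [0, 0, -0.9],
  ],
  delta_rot=[
    [0, 0, 0.02],
    [0, 0, 0.05],
    [0, 0, 0.09],
    [0, 0, 0.09],
    [0, 0, 0.09],
  ],
)

```text
clock: 27.17
position: [0.4453, -0.038, 0.1068]
tool_rot: [-3.141, -0.005, -0.061]
force: [-0.2, 0.2, -1.8]
grip_width: 0.0123
finger_force: 49.5
```

Call:
apply_moves(
  linear=[
    [0.05, -0.2, 0],
    [0.15, -0.5, 0],
    [0.35, -0.85, 0],
    [0.35, -0.85, 0],
    [0.35, -0.85, 0],
  ],
  delta_rot=[
    [0, 0, 0],
    [0, 0, 0],
    [0, 0, 0],
    [0, 0, 0],
    [0, 0, 0],
  ],
)

```text
clock: 27.58
position: [0.4843, 0.0466, 0.1032]
tool_rot: [-3.141, -0.0, -0.057]
force: [-1.1, -0.2, -2.4]
grip_width: 0.0126
finger_force: 49.4
```

Call:
apply_moves(
  linear=[
    [0.05, -0.2, 0],
    [0.15, -0.5, 0],
    [0.35, -0.85, 0],
    [0.35, -0.85, 0],
    [0.35, -0.85, 0],
  ],
  delta_rot=[
    [0, 0, 0],
    [0, 0, 0],
    [0, 0, 0],
    [0, 0, 0],
    [0, 0, 0],
  ],
)

```text
clock: 28.0
position: [0.524, 0.1282, 0.103]
tool_rot: [-3.141, 0.0, -0.059]
force: [-0.8, -0.4, -0.3]
grip_width: 0.0127
finger_force: 49.4
```

Call:
apply_moves(
  linear=[
    [0.05, -0.2, 0],
    [0.15, -0.5, 0],
    [0.35, -0.85, 0],
    [0.35, -0.85, 0],
    [0.35, -0.85, 0],
  ],
  delta_rot=[
    [0, 0, 0],
    [0, 0, 0],
    [0, 0, 0],
    [0, 0, 0],
    [0, 0, 0],
  ],
)

```text
clock: 28.42
position: [0.564, 0.2102, 0.1029]
tool_rot: [3.141, 0.001, -0.06]
force: [-0.4, -1.1, -1.3]
grip_width: 0.0127
finger_force: 49.4
```

Call:
apply_moves(
  linear=[
    [0, 0, 0.2],
    [0, 0, 0.5],
    [0, 0, 0.7],
    [0, 0, 0.82],
    [0, 0, 0.89],
  ],
  delta_rot=[
    [0, 0, 0],
    [0, 0, 0],
    [0, 0, 0],
    [0, 0, 0],
    [0, 0, 0],
  ],
)

```text
clock: 28.83
position: [0.5633, 0.208, 0.013]
tool_rot: [3.14, 0.002, -0.063]
force: [0.3, 0.4, -0.3]
grip_width: 0.0124
finger_force: 49.4
```

Call:
apply_moves(
  linear=[
    [0, 0, 0],
    [0, 0, 0],
    [0, 0, 0],
    [0, 0, 0],
    [0, 0, 0],
  ],
  delta_rot=[
    [0, 0, 0],
    [0, 0, 0],
    [0, 0, 0],
    [0, 0, 0],
    [0, 0, 0],
  ],
  gripper=-0.43,
)

```text
clock: 29.25
position: [0.5646, 0.2103, 0.0152]
tool_rot: [-3.141, -0.001, -0.061]
force: [-0.0, 0.5, 0.5]
grip_width: 0.0244
finger_force: 0.0
```

Call:
apply_moves(
  linear=[
    [0, 0, -0.1],
    [0, 0, -0.3],
    [0, 0, -0.6],
    [0, 0, -0.9],
    [0, 0, -0.9],
  ],
  delta_rot=[
    [0, 0, 0],
    [0, 0, -0.03],
    [0, 0, -0.03],
    [0, 0, -0.03],
    [0, 0, -0.03],
  ],
)

```text
clock: 29.67
position: [0.5666, 0.2109, 0.1105]
tool_rot: [-3.138, -0.007, 0.001]
force: [1.9, 0.4, 0.2]
grip_width: 0.024
finger_force: 0.0
```

Call:
apply_moves(
  linear=[
    [0.05, 0.2, 0],
    [0.1, 0.5, 0],
    [0.16, 0.79, 0],
    [0.16, 0.79, 0],
    [0.16, 0.79, 0],
  ],
  delta_rot=[
    [0, 0, 0],
    [0, 0, 0],
    [0, 0, 0],
    [0, 0, 0],
    [0, 0, 0],
  ],
  gripper=0.1,
)

```text
clock: 30.08
position: [0.5808, 0.1293, 0.1052]
tool_rot: [3.141, -0.001, -0.001]
force: [-0.1, 0.7, -0.4]
grip_width: 0.0474
finger_force: 0.0
```

Call:
apply_moves(
  linear=[
    [0.05, 0.2, 0],
    [0.1, 0.5, 0],
    [0.16, 0.79, 0],
    [0.16, 0.79, 0],
    [0.16, 0.79, 0],
  ],
  delta_rot=[
    [0, 0, 0],
    [0, 0, 0],
    [0, 0, 0],
    [0, 0, 0],
    [0, 0, 0],
  ],
)

```text
clock: 30.5
position: [0.5967, 0.0514, 0.1047]
tool_rot: [3.142, -0.0, 0.0]
force: [-0.7, 0.2, 0.9]
grip_width: 0.0467
finger_force: 0.0
```

Call:
apply_moves(
  linear=[
    [0.05, 0.2, 0],
    [0.1, 0.5, 0],
    [0.16, 0.79, 0],
    [0.16, 0.79, 0],
    [0.16, 0.79, 0],
  ],
  delta_rot=[
    [0, 0, 0],
    [0, 0, 0],
    [0, 0, 0],
    [0, 0, 0],
    [0, 0, 0],
  ],
)

```text
clock: 30.92
position: [0.6127, -0.0268, 0.1045]
tool_rot: [-3.141, -0.0, 0.001]
force: [-0.1, 0.7, 0.5]
grip_width: 0.0467
finger_force: 0.0
```

Call:
apply_moves(
  linear=[
    [0, 0, 0.2],
    [0, 0, 0.2],
    [0, 0, 0.2],
    [0, 0, 0.2],
    [0, 0, 0.2],
  ],
  delta_rot=[
    [0, 0, 0],
    [0, 0, 0],
    [0, 0, 0],
    [0, 0, 0],
    [0, 0, 0],
  ],
)

```text
clock: 31.33
position: [0.6129, -0.026, 0.0851]
tool_rot: [-3.141, -0.001, 0.003]
force: [0.2, -0.8, 0.4]
grip_width: 0.0469
finger_force: 0.0
```

```bash
python3 look.py pics/t6.png
python3 - <<'E'
from h import *
p,d=grab('wrist'); cv2.imwrite('pics/w6.png',p[:,:,::-1])
E
```

```text
31.3 [ 0.6129 -0.026   0.0851] yaw 0.003
([0.378, -0.3508], [94.0, 100.0], -0.3, [469.0, 312.0])
([0.5735, -0.3878], [166.0, 217.0], -86.4, [485.0, 224.0])
([0.3887, -0.037], [597.0, 749.0], -0.9, [305.0, 295.0])
caps [[0.6157, -0.325], [0.6175, -0.3788], [0.62, -0.437]]
```

View pics/w6.png

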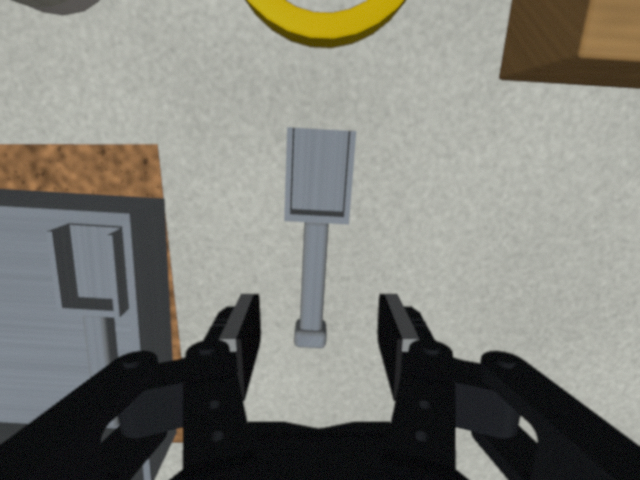

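The scoop lies between the fingers, bowl at (320,175) and butt at (311,333), tilted about 3° clockwise. I'll turn with it.

Call:
apply_moves(
  linear=[
    [0, 0, 0.2],
    [0, 0, 0.5],
    [0, 0, 0.7],
    [0, 0, 0.81],
    [0, 0, 0.81],
  ],
  delta_rot=[
    [0, 0, 0.02],
    [0, 0, 0.02],
    [0, 0, 0.02],
    [0, 0, 0.02],
    [0, 0, 0.02],
  ],
)

```text
clock: 31.85
position: [0.6114, -0.0267, 0.0015]
tool_rot: [3.141, 0.003, -0.04]
force: [-0.1, 0.2, -0.2]
grip_width: 0.0472
finger_force: 0.0
```

Call:
apply_moves(
  linear=[
    [0, 0, 0],
    [0, 0, 0],
    [0, 0, 0],
    [0, 0, 0],
    [0, 0, 0],
  ],
  delta_rot=[
    [0, 0, 0],
    [0, 0, 0],
    [0, 0, 0],
    [0, 0, 0],
    [0, 0, 0],
  ],
  gripper=-1,
)

```text
clock: 32.27
position: [0.6136, -0.0268, 0.0049]
tool_rot: [-3.141, -0.002, -0.04]
force: [-0.9, 0.8, 6.5]
grip_width: 0.0125
finger_force: 49.5
```

Call:
apply_moves(
  linear=[
    [0, 0, 0],
    [0, 0, 0],
    [0, 0, 0],
    [0, 0, 0],
    [0, 0, -0.1],
  ],
  delta_rot=[
    [0, 0, 0],
    [0, 0, 0],
    [0, 0, 0],
    [0, 0, 0],
    [0, 0, 0],
  ],
)

```text
clock: 32.68
position: [0.6123, -0.0268, 0.0134]
tool_rot: [-3.142, 0.001, -0.04]
force: [-0.4, 0.4, -0.2]
grip_width: 0.0126
finger_force: 48.9
```

Call:
apply_moves(
  linear=[
    [0, 0, -0.2],
    [0, 0, -0.5],
    [0, 0, -0.8],
    [0, 0, -0.9],
    [0, 0, -0.9],
  ],
  delta_rot=[
    [0, 0, 0.01],
    [0, 0, 0.01],
    [0, 0, 0.01],
    [0, 0, 0.01],
    [0, 0, 0.01],
  ],
)

```text
clock: 33.1
position: [0.6143, -0.0269, 0.1074]
tool_rot: [-3.141, -0.006, -0.061]
force: [-0.3, -0.1, -1.3]
grip_width: 0.0128
finger_force: 48.8
```

Call:
apply_moves(
  linear=[
    [-0.05, -0.2, 0],
    [-0.15, -0.5, 0],
    [-0.32, -0.91, 0],
    [-0.32, -0.91, 0],
    [-0.32, -0.91, 0],
  ],
  delta_rot=[
    [0, 0, 0],
    [0, 0, 0],
    [0, 0, 0],
    [0, 0, 0],
    [0, 0, 0],
  ],
)

```text
clock: 33.52
position: [0.5851, 0.0691, 0.103]
tool_rot: [-3.141, 0.001, -0.056]
force: [0.1, -0.8, -0.5]
grip_width: 0.0125
finger_force: 48.9
```

Call:
apply_moves(
  linear=[
    [-0.05, -0.2, 0],
    [-0.15, -0.5, 0],
    [-0.32, -0.91, 0],
    [-0.32, -0.91, 0],
    [-0.32, -0.91, 0],
  ],
  delta_rot=[
    [0, 0, 0],
    [0, 0, 0],
    [0, 0, 0],
    [0, 0, 0],
    [0, 0, 0],
  ],
)

```text
clock: 33.93
position: [0.5589, 0.161, 0.103]
tool_rot: [-3.141, 0.001, -0.057]
force: [0.1, -1.9, -0.8]
grip_width: 0.0122
finger_force: 49.0
```

Call:
apply_moves(
  linear=[
    [0, 0, 0.1],
    [0, 0, 0.2],
    [0, 0, 0.2],
    [0, 0, 0.2],
    [0, 0, 0.2],
  ],
  delta_rot=[
    [0, 0, 0],
    [0, 0, 0],
    [0, 0, 0],
    [0, 0, 0],
    [0, 0, 0],
  ],
)

```text
clock: 34.35
position: [0.5599, 0.1579, 0.083]
tool_rot: [3.141, 0.0, -0.062]
force: [-0.6, -0.2, -1.2]
grip_width: 0.0126
finger_force: 49.0
```

```bash
python3 look.py pics/t7.png
python3 - <<'E'
from h import *
p,d=grab('wrist'); cv2.imwrite('pics/w7.png',p[:,:,::-1])
E
```

```text
34.4 [0.5599 0.1579 0.083 ] yaw -0.062
([0.3763, -0.3514], [95.0, 100.0], 2.5, [469.0, 312.0])
([0.5729, -0.3885], [167.0, 218.0], -86.4, [485.0, 224.0])
([0.3126, 0.2615], [423.0, 766.0], -20.2, [185.0, 347.0])
([0.7167, -0.2325], [30.0, 217.0], 89.5, [414.0, 161.0])
caps [[0.6157, -0.325], [0.6175, -0.3788], [0.6215, -0.4381]]
```

View pics/w7.png

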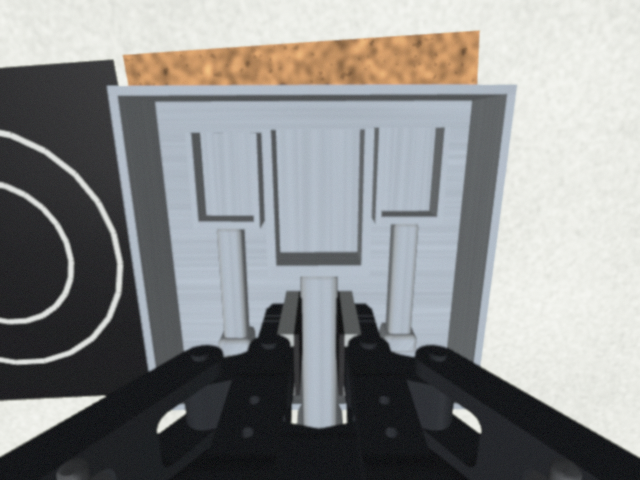

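The held scoop is centred between the two already in the pan, which lie at (230,250) and (403,250). I'll lower and release it.

Call:
apply_moves(
  linear=[
    [0, 0, 0.15],
    [0, 0, 0.35],
    [0, 0, 0.55],
    [0, 0, 0.65],
    [0, 0, 0.7],
  ],
  delta_rot=[
    [0, 0, 0],
    [0, 0, 0],
    [0, 0, 0],
    [0, 0, 0],
    [0, 0, 0],
  ],
)

```text
clock: 34.87
position: [0.5593, 0.1585, 0.0122]
tool_rot: [3.141, 0.001, -0.061]
force: [0.8, 0.4, -0.3]
grip_width: 0.0123
finger_force: 49.0
```

Call:
apply_moves(
  linear=[
    [0, 0, 0],
    [0, 0, 0],
    [0, 0, 0],
    [0, 0, 0],
    [0, 0, 0],
  ],
  delta_rot=[
    [0, 0, 0],
    [0, 0, 0],
    [0, 0, 0],
    [0, 0, 0],
    [0, 0, 0],
  ],
  gripper=-0.43,
)

```text
clock: 35.28
position: [0.5602, 0.1589, 0.0141]
tool_rot: [-3.141, -0.001, -0.061]
force: [-0.1, -0.2, 0.1]
grip_width: 0.0245
finger_force: 0.0
```

Call:
apply_moves(
  linear=[
    [0, 0, -0.1],
    [0, 0, -0.3],
    [0, 0, -0.6],
    [0, 0, -0.9],
    [0, 0, -0.9],
  ],
  delta_rot=[
    [0, 0, 0],
    [0, 0, 0],
    [0, 0, 0],
    [0, 0, 0],
    [0, 0, 0],
  ],
)

```text
clock: 35.7
position: [0.5622, 0.1593, 0.1093]
tool_rot: [-3.139, -0.007, -0.061]
force: [0.2, -0.6, -0.2]
grip_width: 0.0247
finger_force: 0.0
```

Call:
apply_moves(
  linear=[
    [-0.15, 0, 0],
    [-0.3, 0, 0],
    [-0.5, 0, 0],
    [-0.63, 0, 0],
    [-0.63, 0, 0],
  ],
  delta_rot=[
    [0, 0, 0],
    [0, 0, 0],
    [0, 0, 0],
    [0, 0, 0],
    [0, 0, 0],
  ],
  gripper=0.1,
)

```text
clock: 36.12
position: [0.4948, 0.1628, 0.1042]
tool_rot: [-3.141, 0.001, -0.06]
force: [0.8, 1.2, 0.0]
grip_width: 0.0471
finger_force: 0.0
```

Call:
apply_moves(
  linear=[
    [-0.15, 0, 0],
    [-0.3, 0, 0],
    [-0.5, 0, 0],
    [-0.63, 0, 0],
    [-0.63, 0, 0],
  ],
  delta_rot=[
    [0, 0, 0],
    [0, 0, 0],
    [0, 0, 0],
    [0, 0, 0],
    [0, 0, 0],
  ],
)

```text
clock: 36.53
position: [0.4324, 0.1666, 0.1039]
tool_rot: [-3.141, 0.001, -0.06]
force: [1.0, 1.0, 0.5]
grip_width: 0.0475
finger_force: 0.0
```

Call:
apply_moves(
  linear=[
    [0, 0, 0],
    [0, 0, 0],
    [0, 0, 0],
    [0, 0, 0],
    [0, 0, 0],
  ],
  delta_rot=[
    [0, 0, 0],
    [0, 0, 0],
    [0, 0, 0],
    [0, 0, 0],
    [0, 0, 0],
  ],
)

```text
clock: 36.95
position: [0.4344, 0.1663, 0.1033]
tool_rot: [-3.142, -0.0, -0.061]
force: [-1.0, -0.1, -0.3]
grip_width: 0.0471
finger_force: 0.0
```

```bash
python3 look.py pics/t8.png
python3 - <<'E'
from h import *
z=cv2.imread('pics/t8.png')
p,d=grab('top');P=height('top',d);X,Y,Z=P[...,0],P[...,1],P[...,2]
m=(X>.51)&(X<.7)&(Y>.05)&(Y<.3)&(Z>.038)&(Z<.06);print('pan rim part',cloudrect(P,m))
w,d=grab('wrist'); cv2.imwrite('pics/w8.png',np.hstack([cv2.resize(w[:,:,::-1],(400,300)),cv2.resize(z,(400,300))]))
print(np.round(monitor.observe()['qpos'],2))
E
```

```text
37.0 [0.4344 0.1663 0.1033] yaw -0.061
([0.378, -0.3508], [94.0, 100.0], -0.3, [469.0, 311.0])
([0.3625, 0.2545], [302.0, 637.0], -12.7, [208.0, 320.0])
([0.5736, -0.3884], [169.0, 218.0], -86.5, [485.0, 225.0])
([0.7167, -0.2325], [30.0, 217.0], 89.5, [415.0, 161.0])
caps [[0.6161, -0.3244], [0.6175, -0.3788], [0.6215, -0.438]]
pan rim part (array([0.5788, 0.1586]), array([181., 145.]), 87.0, 483)
[-0.54  0.48  0.05  2.12 -0.05  0.54 -2.08]
```

View pics/w8.png

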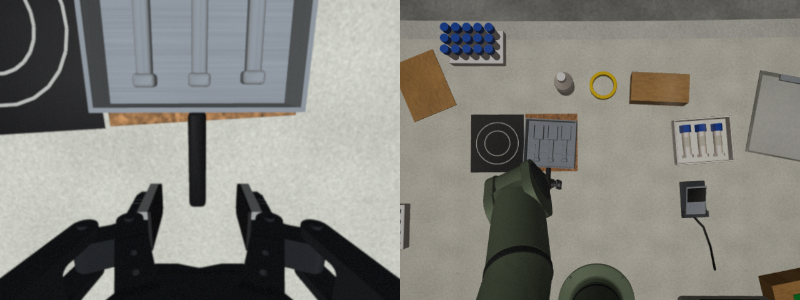

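All three scoops lie in the pan, and the handle (197,160) is between the fingers in the left half. I'll pinch it next.

Call:
apply_moves(
  linear=[
    [0, 0, 0.2],
    [0, 0, 0.5],
    [0, 0, 0.7],
    [0, 0, 0.83],
    [0, 0, 0.83],
  ],
  delta_rot=[
    [0, 0, 0],
    [0, 0, 0],
    [0, 0, 0],
    [0, 0, 0],
    [0, 0, 0],
  ],
)

```text
clock: 37.52
position: [0.4328, 0.1659, 0.0181]
tool_rot: [3.14, 0.003, -0.061]
force: [-1.5, -0.1, -0.1]
grip_width: 0.0473
finger_force: 0.0
```

Call:
apply_moves(
  linear=[
    [0, 0, 0],
    [0, 0, 0],
    [0, 0, 0],
    [0, 0, 0],
    [0, 0, 0],
  ],
  delta_rot=[
    [0, 0, 0],
    [0, 0, 0],
    [0, 0, 0],
    [0, 0, 0],
    [0, 0, 0],
  ],
  gripper=-1,
  force=60,
)

```text
clock: 37.93
position: [0.4346, 0.1667, 0.0214]
tool_rot: [-3.141, -0.002, -0.061]
force: [-1.3, -1.2, 7.3]
grip_width: 0.0149
finger_force: 59.1
```

Call:
apply_moves(
  linear=[
    [0, 0, 0],
    [0, -0.03, 0],
    [0, -0.08, 0],
    [0, -0.14, 0],
    [0, -0.2, 0],
  ],
  delta_rot=[
    [0, 0, 0],
    [0, 0, 0],
    [0, 0, 0],
    [0, 0, 0],
    [0, 0, 0],
  ],
)

```text
clock: 38.35
position: [0.4357, 0.1855, 0.0214]
tool_rot: [3.141, -0.001, -0.063]
force: [-0.3, -6.9, 9.3]
grip_width: 0.0146
finger_force: 59.5
```

Call:
apply_moves(
  linear=[
    [0, -0.08, 0],
    [0, -0.18, 0],
    [-0.01, -0.3, 0],
    [-0.02, -0.4, 0],
    [-0.02, -0.5, 0],
  ],
  delta_rot=[
    [0, 0, 0],
    [0, 0, 0],
    [0, 0, 0],
    [0, 0, 0],
    [0, 0, 0],
  ],
)

```text
clock: 38.77
position: [0.4367, 0.236, 0.0214]
tool_rot: [3.141, -0.001, -0.063]
force: [-0.6, -7.4, 9.4]
grip_width: 0.0151
finger_force: 59.6
```

Call:
apply_moves(
  linear=[
    [0, -0.1, 0],
    [-0.01, -0.2, 0],
    [-0.02, -0.3, 0],
    [-0.03, -0.4, 0],
    [-0.03, -0.5, 0],
  ],
  delta_rot=[
    [0, 0, 0],
    [0, 0, 0],
    [0, 0, 0],
    [0, 0, 0],
    [0, 0, 0],
  ],
)

```text
clock: 39.18
position: [0.4368, 0.286, 0.0214]
tool_rot: [3.141, -0.001, -0.063]
force: [0.4, -7.2, 8.7]
grip_width: 0.0149
finger_force: 59.5
```

Call:
apply_moves(
  linear=[
    [0, -0.1, 0],
    [-0.01, -0.2, 0],
    [-0.02, -0.3, 0],
    [-0.02, -0.35, 0],
    [-0.02, -0.4, 0],
  ],
  delta_rot=[
    [0, 0, 0],
    [0, 0, 0],
    [0, 0, 0],
    [0, 0, 0],
    [0, 0, 0],
  ],
)

```text
clock: 39.6
position: [0.4372, 0.3261, 0.0214]
tool_rot: [3.141, -0.001, -0.062]
force: [-0.8, -7.9, 10.1]
grip_width: 0.015
finger_force: 59.6
```

```bash
cat > pan.py <<'E'
from h import *
s=monitor.observe();print(round(s['clock'],1),np.round(s['position'],4),np.round(s['tool_rot'],3),np.round(s['qpos'][6],2),s['grip_width'])
p,d=grab('top');cv2.imwrite('pics/pan.png',p[:,:,::-1]);P=height('top',d);X,Y,Z=P[...,0],P[...,1],P[...,2]
m=(X>.52)&(X<.7)&(Y>.06)&(Y<.47)&(Z>.038)&(Z<.06)
r=cv2.minAreaRect((P[m][:,:2]*1000).astype(np.float32));b=cv2.boxPoints(r);print(np.round(r[0]),np.round(r[1]),round(r[2],1),np.round(b).tolist())
E
python3 pan.py
```

```text
39.6 [0.4372 0.3261 0.0214] [ 3.141e+00 -1.000e-03 -6.200e-02] -2.29 0.015043344214430694
[585. 315.] [183. 139.] 86.6 [[510.0, 228.0], [649.0, 219.0], [660.0, 401.0], [521.0, 410.0]]
```

Call:
apply_moves(
  linear=[
    [0, -0.1, 0],
    [-0.01, -0.2, 0],
    [-0.02, -0.3, 0],
    [-0.02, -0.36, 0],
    [-0.02, -0.38, 0],
  ],
  delta_rot=[
    [0, 0, 0],
    [0, 0, 0],
    [0, 0, 0],
    [0, 0, 0],
    [0, 0, 0],
  ],
)

```text
clock: 40.07
position: [0.4374, 0.365, 0.0215]
tool_rot: [-3.141, -0.001, -0.061]
force: [-2.0, -8.3, 10.2]
grip_width: 0.0149
finger_force: 59.7
```

Call:
apply_moves(
  linear=[
    [0, 0, 0],
    [0, 0, 0],
    [0, 0, 0],
    [0, 0, 0],
    [0, 0, 0],
  ],
  delta_rot=[
    [0, 0, 0],
    [0, 0, 0],
    [0, 0, 0],
    [0, 0, 0],
    [0, 0, 0],
  ],
)

```text
clock: 40.48
position: [0.4375, 0.3649, 0.0215]
tool_rot: [-3.14, -0.001, -0.061]
force: [-0.3, -1.5, 6.6]
grip_width: 0.0148
finger_force: 59.3
```

```bash
python3 pan.py
```

```text
40.5 [0.4375 0.3649 0.0215] [-3.14e+00 -1.00e-03 -6.10e-02] -2.33 0.014795053568480309
[585. 354.] [183. 138.] 86.7 [[511.0, 266.0], [649.0, 259.0], [659.0, 441.0], [521.0, 449.0]]
```

View pics/pan.png

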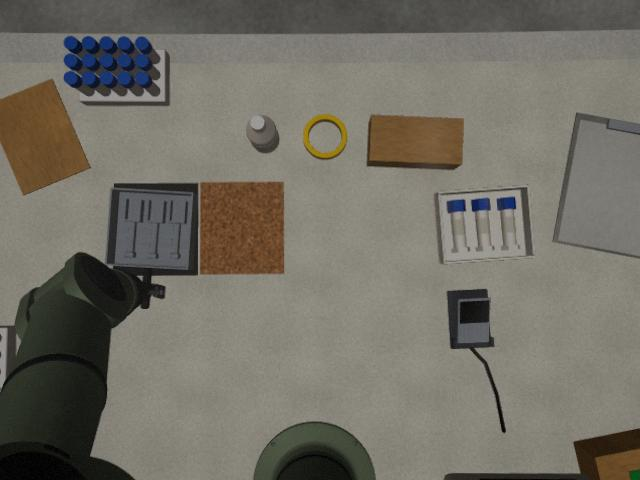

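The pan stands on the hotplate at (152,229), with its centre measured near (0.569, 0.355).

Call:
apply_moves(
  linear=[
    [0, 0, 0],
    [0, 0, 0],
    [0, 0, 0],
    [0, 0, 0],
    [0, 0, 0],
  ],
  delta_rot=[
    [0, 0, 0],
    [0, 0, 0],
    [0, 0, 0],
    [0, 0, 0],
    [0, 0, 0],
  ],
  gripper=0.0,
)

```text
clock: 40.95
position: [0.4371, 0.3646, 0.0204]
tool_rot: [-3.142, -0.0, -0.061]
force: [0.3, 0.5, -0.9]
grip_width: 0.0428
finger_force: 0.0
```

Call:
apply_moves(
  linear=[
    [0, 0, -0.1],
    [0, 0, -0.3],
    [0, 0, -0.6],
    [0, 0, -1.0],
    [0, 0, -1.0],
  ],
  delta_rot=[
    [0, 0, 0],
    [0, 0, 0],
    [0, 0, -0.03],
    [0, 0, -0.03],
    [0, 0, -0.03],
  ],
)

```text
clock: 41.37
position: [0.4394, 0.3662, 0.1272]
tool_rot: [-3.136, -0.006, 0.002]
force: [1.0, -0.2, 1.6]
grip_width: 0.0426
finger_force: 0.0
```

Call:
apply_moves(
  linear=[
    [0, 0.2, 0],
    [0.1, 0.5, 0],
    [0.2, 0.9, 0],
    [0.2, 1.0, 0],
    [0.2, 1.0, 0],
  ],
  delta_rot=[
    [0, 0, 0],
    [0, 0, 0],
    [0, 0, 0],
    [0, 0, 0],
    [0, 0, 0],
  ],
  gripper=-1,
)

```text
clock: 41.78
position: [0.4582, 0.2609, 0.1212]
tool_rot: [3.141, -0.0, -0.003]
force: [0.4, -0.6, -0.8]
grip_width: 0.0002
finger_force: 0.0
```

```bash
python3 pan.py; python3 look.py pics/t9.png
```

```text
41.8 [0.4582 0.2609 0.1212] [ 3.141e+00 -0.000e+00 -3.000e-03] -2.13 0.00021060286837023762
[585. 353.] [182. 139.] 86.4 [[510.0, 267.0], [648.0, 258.0], [660.0, 440.0], [521.0, 449.0]]
41.8 [0.4578 0.2631 0.1211] yaw -0.001
([0.378, -0.3506], [94.0, 100.0], -0.3, [469.0, 312.0])
([0.3558, 0.4122], [328.0, 613.0], -1.4, [128.0, 323.0])
([0.5728, -0.3875], [168.0, 218.0], -86.2, [485.0, 224.0])
([0.7167, -0.2336], [30.0, 215.0], 89.5, [415.0, 161.0])
caps [[0.6161, -0.3244], [0.6175, -0.3788], [0.6215, -0.438]]
```

Call:
apply_moves(
  linear=[
    [0.1, 0.3, 0],
    [0.2, 0.6, 0],
    [0.2, 1.0, 0],
    [0.2, 1.0, 0],
    [0.2, 1.0, 0],
  ],
  delta_rot=[
    [0, 0, 0],
    [0, 0, 0],
    [0, 0, 0],
    [0, 0, 0],
    [0, 0, 0],
  ],
)

```text
clock: 42.3
position: [0.4777, 0.1637, 0.1206]
tool_rot: [3.142, -0.0, -0.001]
force: [-0.2, 1.0, -0.7]
grip_width: 0.0001
finger_force: 0.0
```

Call:
apply_moves(
  linear=[
    [0, 0.3, 0],
    [0, 0.6, 0],
    [0, 1.0, 0],
    [0, 1.0, 0],
    [0, 1.0, 0],
  ],
  delta_rot=[
    [0, 0, 0],
    [0, 0, 0],
    [0, 0, 0],
    [0, 0, 0],
    [0, 0, 0],
  ],
)

```text
clock: 42.72
position: [0.478, 0.0643, 0.1206]
tool_rot: [-3.141, -0.0, 0.0]
force: [0.6, 0.9, -0.3]
grip_width: -0.0
finger_force: 0.0
```

Call:
apply_moves(
  linear=[
    [0, 0.3, 0],
    [-0.1, 0.6, 0],
    [-0.2, 1.0, 0],
    [-0.2, 1.0, 0],
    [-0.2, 1.0, 0],
  ],
  delta_rot=[
    [0, 0, 0],
    [0, 0, 0],
    [0, 0, 0],
    [0, 0, 0],
    [0, 0, 0],
  ],
)

```text
clock: 43.13
position: [0.4581, -0.0354, 0.1205]
tool_rot: [-3.141, -0.0, 0.001]
force: [0.4, 0.6, -0.6]
grip_width: -0.0002
finger_force: 0.0
```

Call:
apply_moves(
  linear=[
    [0, 0.3, 0],
    [-0.1, 0.6, 0],
    [-0.2, 1.0, 0],
    [-0.2, 1.0, 0],
    [-0.2, 1.0, 0],
  ],
  delta_rot=[
    [0, 0, 0],
    [0, 0, 0],
    [0, 0, 0],
    [0, 0, 0],
    [0, 0, 0],
  ],
)

```text
clock: 43.55
position: [0.4386, -0.1353, 0.1204]
tool_rot: [-3.141, -0.0, 0.001]
force: [0.0, 0.4, 0.6]
grip_width: 0.0
finger_force: 0.0
```

Call:
apply_moves(
  linear=[
    [0, 0.3, 0],
    [-0.1, 0.6, 0],
    [-0.25, 1.0, 0],
    [-0.25, 1.0, 0],
    [-0.25, 1.0, 0],
  ],
  delta_rot=[
    [0, 0, 0],
    [0, 0, 0],
    [0, 0, 0],
    [0, 0, 0],
    [0, 0, 0],
  ],
)

```text
clock: 43.97
position: [0.4139, -0.2353, 0.1203]
tool_rot: [-3.142, -0.0, 0.001]
force: [0.5, -0.1, 0.5]
grip_width: -0.0004
finger_force: 0.0
```

Call:
apply_moves(
  linear=[
    [0, 0.3, 0],
    [-0.1, 0.6, 0],
    [-0.3, 1.0, 0],
    [-0.3, 1.0, 0],
    [-0.3, 1.0, 0],
  ],
  delta_rot=[
    [0, 0, 0],
    [0, 0, 0],
    [0, 0, 0],
    [0, 0, 0],
    [0, 0, 0],
  ],
)

```text
clock: 44.38
position: [0.3841, -0.3354, 0.1202]
tool_rot: [-3.142, -0.0, 0.001]
force: [-0.3, 0.7, 0.2]
grip_width: 0.0002
finger_force: 0.0
```

Call:
apply_moves(
  linear=[
    [-0.02, 0.14, 0],
    [-0.02, 0.14, 0.2],
    [-0.02, 0.14, 0.5],
    [-0.02, 0.14, 0.5],
    [-0.02, 0.14, 0.5],
  ],
  delta_rot=[
    [0, 0, 0],
    [0, 0, 0],
    [0, 0, 0],
    [0, 0, 0],
    [0, 0, 0],
  ],
)

```text
clock: 44.8
position: [0.3825, -0.3469, 0.0697]
tool_rot: [-3.139, 0.002, 0.005]
force: [-0.0, 0.1, 0.7]
grip_width: 0.0001
finger_force: 0.0
```

Call:
apply_moves(
  linear=[
    [0, 0.02, 0.05],
    [0, 0.02, 0.15],
    [0, 0.02, 0.25],
    [0, 0.02, 0.33],
    [0, 0.02, 0.38],
  ],
  delta_rot=[
    [0, 0, 0],
    [0, 0, 0],
    [0, 0, 0],
    [0, 0, 0],
    [0, 0, 0],
  ],
)

```text
clock: 45.22
position: [0.3831, -0.3518, 0.0321]
tool_rot: [3.14, -0.003, 0.002]
force: [6.5, 0.7, 10.4]
grip_width: -0.0
finger_force: 5.2
```

Call:
apply_moves(
  linear=[
    [0, 0, 0.02],
    [0, 0, 0.03],
    [0, 0, 0.04],
    [0, 0, 0.05],
    [0, 0, 0.05],
  ],
  delta_rot=[
    [0, 0, 0],
    [0, 0, 0],
    [0, 0, 0],
    [0, 0, 0],
    [0, 0, 0],
  ],
)

```text
clock: 45.63
position: [0.3833, -0.352, 0.0291]
tool_rot: [3.14, -0.004, 0.002]
force: [-1.1, 7.4, 47.7]
grip_width: -0.0001
finger_force: 24.4
```

Call:
apply_moves(
  linear=[
    [0, 0, 0],
    [0, 0, -0.01],
    [0, 0, -0.01],
    [0, 0, -0.01],
    [0, 0, -0.01],
  ],
  delta_rot=[
    [0, 0, 0],
    [0, 0, 0],
    [0, 0, 0],
    [0, 0, 0],
    [0, 0, 0],
  ],
)

```text
clock: 46.05
position: [0.3833, -0.3519, 0.0295]
tool_rot: [3.14, -0.003, 0.002]
force: [2.4, 4.4, 31.5]
grip_width: -0.0002
finger_force: 15.2
```

Call:
apply_moves(
  linear=[
    [0, 0, -0.05],
    [0, 0, -0.15],
    [0, 0, -0.3],
    [0, 0, -0.6],
    [0, 0, -0.9],
  ],
  delta_rot=[
    [0, 0, 0],
    [0, 0, 0],
    [0, 0, 0],
    [0, 0, 0],
    [0, 0, 0],
  ],
)

```text
clock: 46.47
position: [0.3809, -0.351, 0.1185]
tool_rot: [-3.14, 0.001, 0.002]
force: [0.3, -0.2, -0.4]
grip_width: -0.0003
finger_force: 0.0
```

Call:
apply_moves(
  linear=[
    [-0.2, 0.2, -0.2],
    [-0.4, 0.5, -0.4],
    [-0.6, 0.9, -0.6],
    [-0.6, 1.0, -0.6],
    [-0.6, 1.0, -0.6],
  ],
  delta_rot=[
    [0, 0, 0],
    [0, 0, 0],
    [0, 0, 0],
    [0, 0, 0],
    [0, 0, 0],
  ],
)

```text
clock: 46.88
position: [0.3199, -0.4558, 0.1796]
tool_rot: [3.138, -0.001, -0.003]
force: [0.6, 0.1, -0.8]
grip_width: 0.0001
finger_force: 0.0
```

```bash
python3 pan.py; python3 look.py pics/t10.png
python3 - <<'E'
from h import *
p,d=grab('top');P=height('top',d)
print('pedal',P[311,474],P[300,474])
E
```

```text
46.9 [ 0.3199 -0.4558  0.1796] [ 3.138e+00 -1.000e-03 -3.000e-03] -0.66 9.56789403738816e-05
[585. 354.] [183. 138.] 86.6 [[510.0, 267.0], [648.0, 258.0], [659.0, 441.0], [521.0, 449.0]]
46.9 [ 0.3208 -0.4533  0.1785] yaw -0.001
([0.2455, -0.6246], [142.0, 189.0], 87.6, [604.0, 365.0])
([0.3765, -0.3516], [95.0, 101.0], 2.5, [469.0, 311.0])
([0.5245, 0.3623], [195.0, 267.0], -3.6, [150.0, 241.0])
([0.5728, -0.3873], [167.0, 217.0], -86.6, [485.0, 225.0])
([0.7167, -0.2336], [30.0, 215.0], 89.5, [415.0, 161.0])
caps [[0.6157, -0.325], [0.6175, -0.3788], [0.6215, -0.438]]
pedal [ 0.3831803  -0.34978171  0.05494094] [ 0.40723777 -0.34875062  0.06010716]
```

View pics/t10.png

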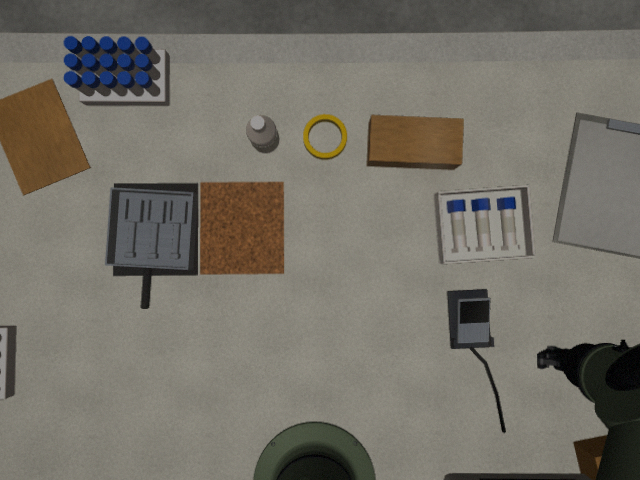

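The pan is on the hotplate at (152,229) with three scoops in it, three tubes are in the tray at (482,223), and the pedal at (472,318) is back up. The arm is clear of everything.

```bash
python3 -c "
from workcell import workorder
print(workorder.job_done())"
```

```text
the job is handed in; nothing more can be done
None
```

The job is handed in at about 47 s: all three tubes lie in the tray, all three scoops lie in the pan, the pan is centred on the hotplate within a few millimetres, and the pedal was pressed to its stop and is back up; no verdict was returned.

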